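# Close and lock the strip cutter's cover

### The job

The strip cutter has a new blade: swing its orange cover shut, then take the red-handled flat screwdriver out of the wooden rack and lock the cover with its slotted quarter-turn fastener, keeping the bit pressed home in the slot while you turn it clockwise to its stop. Put the screwdriver back upright in its hole in the rack, pushed down until the handle rests on the wood. Leave the other tools and the things around the table where they are.

Things in the scene. Friction and masses are not known exactly. Their poses are not given: they have to be found in the camera images.
- strip_cutter: Grey strip cutter, fixed, place and yaw vary. Base 270 (x) by 260 (y) mm, origin mid underside, x away from the robot at yaw 0. Outfeed slope reaches x = -195; paper roll at x = +275, top z = 160. Drive housing at y -129 to -55, top z = 104 (stop button to 116); cheek at y 85 to 129, top z = 98. Rollers and blade between, below z = 96.
- cover (a joint): Hinge of the orange cover, rad: 0 = shut (plate level, top face at z = 108 mm), grows as it opens, starts at 1.15 to 1.6 (near upright). Axis along the strip cutter's x at y = -49, z = 108 mm; the free edge swings up from the +y side towards -y. Stiff (0.7 N m friction): it stays where it is left and must be pushed down all the way.
- cover_hinge (a point): Middle of the cover's hinge line, on the hinge axis; turns with the cover: x along the hinge, y from the hinge to the free edge, z out of the cover's outer (upper) face.
- cover_edge (a point): Middle of the cover's free edge, on its outer face, 178 mm from the hinge axis. The cover is 210 mm along the hinge, 182 mm from hinge to lip, 6 mm thick, with a clear window (120 by 79 mm) in the middle and a small black finger tab on the free edge.
- lock_slot (a point): Middle of the slot's floor in the fastener's steel head (21 mm dia., on the cover's midline 152 mm from the hinge, in a dark collar 24 mm inside, 34 outside, 6 high). x along the slot, z out of the head. Slot right across the head, 3.6 mm wide, bevelled to 6.4 at the top, 4.5 deep. Cover shut: floor 111.5 mm above the table unlocked, 109.5 locked (the cam draws it down evenly).
- lock (a joint): Turn of the fastener, rad: 0 = unlocked (slot parallel to the hinge), 1.57 = locked, at its stop (slot square to the hinge). Grows clockwise seen from above. Starts at 0 to 0.25; friction 0.12 N m. Under the cover its cross pin passes a slot in the cheek and, past about 0.6 rad, holds the cover down. White ticks beside the collar show both directions.
- flat_driver: Flat screwdriver, red handle, 151 mm long, 0.12 to 0.24 kg. Origin mid blade tip, z from tip to handle, x along the blade's width. Blade 14 wide (x), 2.5 thick, 13 mm long; shaft 10 mm dia. to z = 75; round handle 36 mm dia. from z = 75 to 151 mm (rounded above 143). Starts upright in one of the rack's three holes, at any yaw.
- rack: Wooden screwdriver rack, fixed, 235 (x) by 64 (y) by 85 mm high, origin mid underside. Three through holes 20 mm dia. at x = -78, 0, 78 mm, y = 0, mouths bevelled to 26 mm. A driver stands with its handle's underside on the top face, tip 10 mm above the table. Each hole holds one of the three drivers; which is which varies.
- cross_driver: Blue-handled cross-point screwdriver in the rack, same size. Not to be used.
- nut_driver: Yellow-handled nut driver in the rack, same size. Not to be used.
- tape_roll: Blue roll of tape lying on the table, 90 mm dia., 24 mm high. Bystander.
- bowl: White bowl, 130 mm dia., 50 mm high. Bystander.
- spray_bottle: Clear bottle with white cap, 64 mm dia., 170 mm high. Bystander.
- tape_dispenser: Black tape dispenser, 150 by 60 mm, 85 mm high. Bystander.
- sample_cards: Stack of sample cards, 150 by 105 mm, 25 mm high. Bystander.
- carton: Cardboard box, 120 by 150 by 90 mm high. Bystander.
- blade_case: Green blade case, 110 by 45 mm, 18 mm high. Bystander.

How it is judged:
By the outcome, as a careful person would: the job done as asked, in the order asked, and still so for the second after the job is handed in, with the robot touching nothing.
It also fails if it takes over 67 s, if anything falls off the work surface, if the arm or the gripper's body presses on something with over 40 N, if the wrist force passes 120 N, or if a joint passes its speed limit or range.

### The arm

A 6-joint arm with a two-finger parallel gripper is mounted at the origin on the work surface. World frame = base frame: x ahead of the robot, y to its left, z up, the work surface at z = 0. Lengths are in mm, angles in degrees, forces in N, time in s.
With the tool pointing down it reaches from about 350 to 850 mm from the base axis. Payload 8.1 kg.
Tool frame: the origin (TCP) lies at the very end of the fingers, on their centre line; the grasp point (between the pads) lies 19 mm behind it; z points along the fingers, y is the direction in which the jaws open and shut (so a half turn about z gives the same grasp; the last joint's range is limited). The gripper opens to 85 mm and grips with 20 to 120 N. Pads are 22 mm wide; open, the fingers measure 114 mm over their backs; the gripper's body (76 mm by 85 mm) begins 54 mm behind the grasp point. The pads swing forward as they close: fully open they stand 13 mm farther back than shut.
Start: joints at [-77.086, 7.471, 85.268, -0, 87.261, -4.893], TCP at [183.512, -571.251, 199.792] pointing down, gripper open.
Joint ranges: [-169.43, 169.43], [-51.17, 129.36], [1.28, 143.12], [-76.62, 256.62], [0, 156.53], [-152.29, 152.29]. Speed limits (degrees/s): [136.94, 136.94, 159.86, 180, 180, 180].

### API

Orientations are given as [roll, pitch, yaw] about the fixed x, y, z axes, in that order (R = Rz(yaw) Ry(pitch) Rx(roll)).
In Python, from bench import r gives the robot as it stands.
- The arm moves only by the shell command python3 -m crank 'ROWS' [OPENING] [FORCE]. ROWS is JSON, a list that holds one entry, the list of rows, each a list of 6 numbers: the shift along the tool's x, y, z in m, then the turn, a rotation vector about the tool's x, y, z in rad. A call has 1 to 10 rows; each row is the pose to reach, as a shift and turn from the pose measured when the call began, along the tool's axes at that moment; what a row does not reach only later rows make up. A row lasts 1/8 s, in which the tool goes at most 62.5 mm and 10.7 degrees, less where a joint would pass 70% of its speed; a pose out of reach is approached as far as the arm can. A call with a gripper value outside its range is refused whole. OPENING is the closure, from 0 (fully open) to 1 (shut), set as the call begins (- or left out, the last holds). The fingers move at their own pace and stop on an object; FORCE is the grip in N (left out, the last holds). Time passes only in rows, so rows that repeat a pose let the fingers close. It gives the time, the measured TCP pose, the force and the opening at its end, in the units of the state.
- r.sense(): the state, without advancing time (a new reading comes with each control period).
- r.snapshot(name): name is "scene" or "top" or "wrist"; returns (picture, depth): 400x640x3 uint8, blue, green, red; 400x640 float32, mm along the optical axis (not along the pixel's ray), 0 where there is no reading.
- r.get_calibration(name): a dict with "mtx" (3x3 intrinsics, pixels), "cam_to_world" (4x4, takes a point from camera to world coordinates). Camera axes: x right, y down, z forward; pixel columns grow to the right and rows downward; lengths in mm; the calibration is good to about 2 mm. A picture is of the moment at which its call begins: read the wrist's pose just before it. get_calibration takes no time and is no camera call; for the wrist camera it gives the pose at the moment of the call.
- r.hand_in(): hands the job in, once; it reports no verdict.
Trained networks look in the newest picture that a camera, given by its name, has taken for a name from the list of things; names that differ only in an ending like _2 or _b are one class to them, and where a whole thing is asked for, a point or a joint stands for the part that bears it (a point fixed in the world has none). Each returns a list of dicts, best first, with "conf" (0 to 1); they miss things now and then, are a little off and sometimes report something else, mostly with a low value. They report only what shows in the picture. A call takes as long as a camera call.
- r.look_for(thing, camera): "extent" ([left, top, right, bottom] in pixels, round what is visible of it).
- r.landmark_of(thing, camera): "pixel" ([column, row] in pixels: a listed point, or the origin of a listed thing).
The state is a dict: "time": time; "joint_pos": joint angles; "qd": joint speeds; "joint_efforts": joint torques, N m; "tool_pos": TCP position; "tcp_rot": TCP orientation; "ft_force": force on the tool from outside, world axes, zero at the start; "wrist_torque": the same for the moment, N m; "finger_gap": finger opening in mm.
Only numpy, scipy, OpenCV 4.12 (cv2) and the standard library are available. Lean on these libraries where they do the work, as an engineer would, in place of code of your own. Each camera call takes 0.05 s, during which the arm holds its last target.

## Working session

There is one attempt and no reset: what is moved stays moved. The work goes in short steps, Python scripts to look and compute and a shell command to move; the robot and the scene stay as the last step left them, time stands still between calls to the robot, and variables do not carry over. Pictures are saved under pics/ and viewed, and the job is handed in when it is done.

```bash
ls; mkdir -p pics
python3 - <<'E'
from bench import r
import cv2
print(r.sense())
for n in ["scene","top","wrist"]:
    p,d=r.snapshot(n); cv2.imwrite(f"pics/{n}0.png",p)
    c=r.get_calibration(n); print(n,c["mtx"].tolist() if hasattr(c["mtx"],'tolist') else c["mtx"]); print(c["cam_to_world"])
E
```

```text
pics
{'time': 0.0, 'joint_pos': array([-7.70865897e+01,  7.51327344e+00,  8.53313527e+01,  1.48558727e-03,
        8.72604871e+01, -4.89254440e+00]), 'qd': array([ 0.08066127, -0.02721921, -0.08877714, -0.03280684, -0.04258892,
        0.00523562]), 'joint_efforts': array([-1.77616850e-03, -5.69403255e+01, -5.00556242e+01, -4.39940886e-04,
        1.47786172e-02,  5.89993078e-05]), 'tool_pos': array([ 183.37541653, -570.64786438,  198.74373078]), 'tcp_rot': array([-1.79895396e+02, -1.04431632e-02,  1.78058728e+01]), 'ft_force': array([-0.65047277, -0.06739588,  0.22740465]), 'wrist_torque': array([-0.03189541,  0.00620885, -0.02044001]), 'finger_gap': 85.20949887117364}
scene [[431.1262064276446, 0.0, 317.3846770604772], [0.0, 431.1262064276446, 203.05361267076754], [0.0, 0.0, 1.0]]
[[ 2.52286976e-01  7.93835400e-01 -5.53332304e-01  1.16975184e+03]
 [ 9.67576523e-01 -2.14116725e-01  1.33976489e-01 -1.77655983e+02]
 [-1.21224212e-02 -5.69191870e-01 -8.22115358e-01  1.01933426e+03]
 [ 0.00000000e+00  0.00000000e+00  0.00000000e+00  1.00000000e+00]]
top [[520.5463429271717, 0.0, 312.2078733306943], [0.0, 520.5463429271717, 193.64071612946108], [0.0, 0.0, 1.0]]
[[-4.19033658e-03 -9.93290844e-01  1.15567036e-01  3.44739580e+02]
 [-9.99980547e-01  3.62825706e-03 -5.07359682e-03 -2.81112634e+01]
 [ 4.62025035e-03 -1.15586048e-01 -9.93286725e-01  1.61444622e+03]
 [ 0.00000000e+00  0.00000000e+00  0.00000000e+00  1.00000000e+00]]
wrist [[320.55670487842366, 0.0, 312.95408733655495], [0.0, 320.55670487842366, 198.69206120561276], [0.0, 0.0, 1.0]]
[[ 3.05664828e-01 -9.08167742e-01 -2.86007633e-01  2.55191793e+02]
 [-9.52137230e-01 -2.92155626e-01 -8.98876271e-02 -5.47913480e+02]
 [-1.92569575e-03  2.99794002e-01 -9.54002017e-01  3.72440593e+02]
 [ 0.00000000e+00  0.00000000e+00  0.00000000e+00  1.00000000e+00]]
```

View pics/scene0.png

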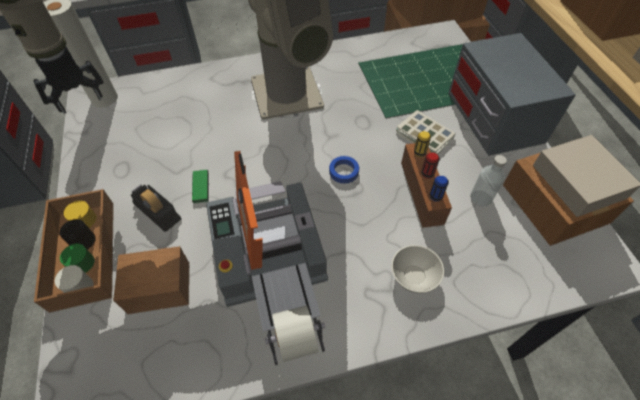

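View pics/top0.png

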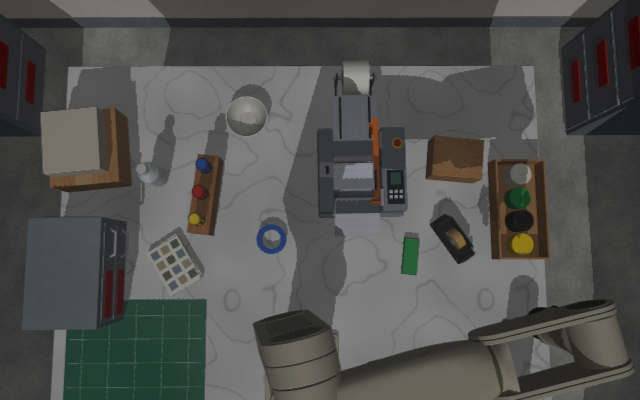

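View pics/wrist0.png

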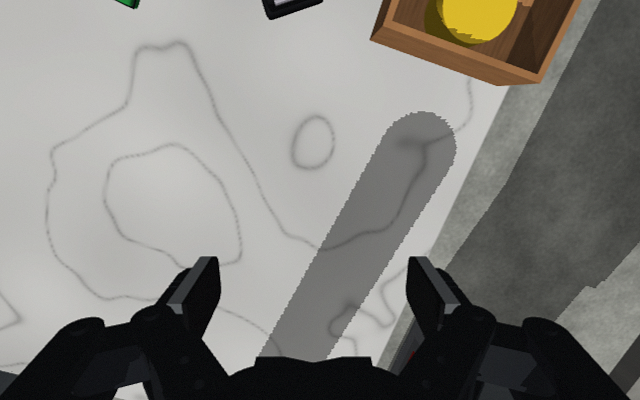

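The scene view shows the cutter (~265,240) with its orange cover near upright and the rack (~430,185) with yellow, red, blue from the robot side. The top view shows the cutter at ~(355,175) and the red driver mid-rack at ~(199,191). The wrist camera sees only bare table and a crate.

```bash
cat > h.py <<'E'
from bench import r
import numpy as np, cv2
from scipy.spatial.transform import Rotation as R
def w(n,px,depth=None,z=None,c=None):
    c=c or r.get_calibration(n); K=np.array(c["mtx"]);T=np.array(c["cam_to_world"])
    ray=np.linalg.inv(K)@[px[0],px[1],1.]
    if depth is None:
        d=T[:3,:3]@ray; depth=(z-T[2,3])/d[2]
    return T[:3,:3]@(ray*depth)+T[:3,3]
def proj(n,P,c=None):
    c=c or r.get_calibration(n); K=np.array(c["mtx"]);T=np.array(c["cam_to_world"])
    q=K@(T[:3,:3].T@(np.asarray(P,float)-T[:3,3])); return q[:2]/q[2]
def cloud(n,d):
    c=r.get_calibration(n);K=np.array(c["mtx"]);T=np.array(c["cam_to_world"])
    v,u=np.mgrid[0:400,0:640]
    X=np.stack([(u-K[0,2])/K[0,0]*d,(v-K[1,2])/K[1,1]*d,d],-1)
    return X@T[:3,:3].T+T[:3,3]
def tool():
    s=r.sense(); return np.array(s["tool_pos"]),R.from_euler('xyz',s["tcp_rot"],degrees=True)
def rel(pos,rpy):
    "row shift (m, tool axes) and rotvec (rad) to reach world pose"
    p,q=tool(); t=R.from_euler('xyz',rpy,degrees=True)
    return np.round(q.inv().apply(np.array(pos)-p)/1000,4), np.round((q.inv()*t).as_rotvec(),4)
E
python3 - <<'E'
from h import *
for n in ["scene","top"]:
    p,d=r.snapshot(n); np.save(f"{n}_d.npy",d); cv2.imwrite(f"pics/{n}_1.png",p)
    C=cloud(n,d)
    for t in ["strip_cutter","rack","cover_hinge","cover_edge","lock_slot","flat_driver","cross_driver","nut_driver"]:
        for x in r.landmark_of(t,n)[:2]:
            u,v=x["pixel"]; ui,vi=int(round(u)),int(round(v))
            print(n,t,round(x["conf"],2),np.round(x["pixel"],1),np.round(C[vi,ui]) if 0<=ui<640 and 0<=vi<400 else None)
E
```

```text
scene strip_cutter 0.59 [269.1 248.5] [ 638. -174.   81.]
scene rack 0.85 [423.3 192.7] [583. 255.  86.]
scene rack 0.72 [240.8 235.5] [ 596. -235.   98.]
scene cover_hinge 0.88 [241.1 231.8] [ 575. -234.   83.]
scene cover_edge 0.66 [242.4 188.9] [ 601. -203.  288.]
scene lock_slot 0.38 [340.5 171.7] [389.  84.  -2.]
scene flat_driver 0.71 [423.1 194.4] [584. 255.  82.]
scene flat_driver 0.45 [426.8 133.5] [447. 308. 159.]
scene cross_driver 0.75 [429.  208.9] [635. 250.  85.]
top strip_cutter 0.82 [359.2 171.6] [ 591. -178.   59.]
top strip_cutter 0.25 [447.5 237.8] [ 391. -441.   58.]
top rack 0.82 [206.1 194.6] [517. 272. 113.]
top rack 0.74 [160.5 175.6] [577. 415.  87.]
top cover_edge 0.8 [377.3 153.3] [ 604. -203.  292.]
top flat_driver 0.52 [206.8 192.5] [525. 270. 113.]
top flat_driver 0.2 [271.  240.2] [389.  91.   5.]
top cross_driver 0.46 [209.7 171.3] [589. 265.  98.]
top nut_driver 0.69 [198.9 223.9] [432. 287. 130.]
top nut_driver 0.28 [206.3 195.8] [514. 273. 110.]
```

Run:
```python
from h import *
for n in ["top","scene"]:
    d=np.load(f"{n}_d.npy"); C=cloud(n,d); p=cv2.imread(f"pics/{n}_1.png")
    ok=d>0
    def rect(m,t):
        P=C[m][:,:2].astype(np.float32); 
        m8=m.astype(np.uint8); k,lab,st,_=cv2.connectedComponentsWithStats(m8)
        i=1+np.argmax(st[1:,4]); m=lab==i; P=C[m][:,:2].astype(np.float32)
        b=cv2.minAreaRect(P); print(n,t,len(P),np.round(b[0],1),np.round(b[1],1),round(b[2],1),"z",np.median(C[m][:,2]).round(1))
    X,Y,Z=C[...,0],C[...,1],C[...,2]
    def reg(a,b,c,e): return ok&(X>a)&(X<b)&(Y>c)&(Y<e)
    rect(reg(400,700,200,350)&(abs(Z-85)<6),"rack top")
    rect(reg(450,780,-350,-195)&(abs(Z-104)<5),"housing")
    rect(reg(450,780,-150,-20)&(abs(Z-98)<6),"cheek")
    # orange
    hsv=cv2.cvtColor(p,cv2.COLOR_BGR2HSV)
    m=(hsv[...,0]<14)&(hsv[...,1]>170)&(hsv[...,2]>60)&reg(450,780,-300,-100)&(Z>110)
    P=C[m]; print(len(P), P.min(0).round(),P.max(0).round())
    c=np.median(P,0); A=P
    for _ in range(4):
        c=A.mean(0);n_=np.linalg.svd(A-c)[2][2]; res=abs((P-c)@n_); A=P[res<4]
    print("plane c",c.round(1),"n",n_.round(3),len(A))
    for nm,lo,hi in [("red",0,8),("blue",100,125),("yel",20,32)]:
        m=(hsv[...,0]>=lo)&(hsv[...,0]<=hi)&(hsv[...,1]>120)&(Z>95)&reg(400,700,200,350)
        P=C[m]
        if len(P): 
            T=P[P[:,2]>150]; print(nm,len(P),"mean",P.mean(0).round(1),"top",len(T),T.mean(0).round(1) if len(T) else '', P[:,2].max().round(1), "xy bbox", P.min(0).round(),P.max(0).round())
```

```text
top rack top 1081 [524.8 287. ] [ 66.6 235.1] 83.9 z 85.3
top housing 1624 [ 595.6 -272.9] [249.   77.5] 0.8 z 104.6
top cheek 1147 [592.7 -86.8] [246.1  65.7] 0.8 z 98.6
355 [ 490. -294.  113.] [ 698. -190.  295.]
plane c [ 616.4 -199.3  282.1] n [ 0.012  0.988 -0.151] 171
red 122 mean [522.5 285.5 157.3] top 109 [523.6 286.7 160. ] 166.5 xy bbox [507. 270. 116.] [541. 304. 167.]
blue 113 mean [598.7 276.8 157. ] top 102 [599.8 277.5 160.1] 168.5 xy bbox [584. 262. 113.] [614. 294. 168.]
yel 144 mean [445.1 293.2 154.7] top 121 [445.9 295.1 159.6] 166.5 xy bbox [430. 278. 105.] [464. 313. 167.]
scene rack top 932 [527.2 290.6] [ 66.4 237.4] 83.5 z 84.0
scene housing 2512 [ 598.4 -267.8] [249.3  79.3] 0.7 z 103.5
scene cheek 1467 [595.4 -87.8] [250.5  75.6] 0.8 z 96.9
492 [ 570. -292.  111.] [ 703. -190.  290.]
plane c [ 659.2 -201.8  260.2] n [ 0.106 -0.97   0.217] 222
red 188 mean [532.5 284.8 143.9] top 107 [529.1 287.8 158.5] 164.0 xy bbox [513. 272. 104.] [546. 303. 164.]
blue 156 mean [608.9 276.1 147.8] top 104 [606.1 278.3 158.6] 163.7 xy bbox [590. 263. 105.] [621. 293. 164.]
yel 204 mean [456.4 293.  140.7] top 98 [452.  296.6 158.1] 164.2 xy bbox [432. 281.  97.] [470. 312. 164.]
```

Run:
```python
from h import *
print(rel([548,-265,275],[180,0,0]))
```

```text
(array([ 0.4407, -0.1801, -0.0752]), array([0.    , 0.    , 0.3108]))
```

```bash
python3 -m crank '[[[0.055,-0.022,-0.0095,0,0,0.08],[0.11,-0.045,-0.019,0,0,0.16],[0.165,-0.0675,-0.028,0,0,0.24],[0.22,-0.09,-0.0375,0,0,0.311],[0.275,-0.1125,-0.047,0,0,0.311],[0.33,-0.135,-0.056,0,0,0.311],[0.385,-0.1575,-0.066,0,0,0.311],[0.4407,-0.18,-0.0752,0,0,0.311],[0.4407,-0.18,-0.0752,0,0,0.311]]]' 1 40
python3 - <<'E'
from h import *
for n in ["scene","wrist"]:
    p,d=r.snapshot(n); cv2.imwrite(f"pics/{n}_2.png",p)
E
```

```text
time: 2.17
tool_pos: [551.1, -261.8, 275.6]
tcp_rot: [-180.0, -0.1, 0.3]
ft_force: [0.8, -0.6, 0.1]
finger_gap: 0.1
```

View pics/scene_2.png

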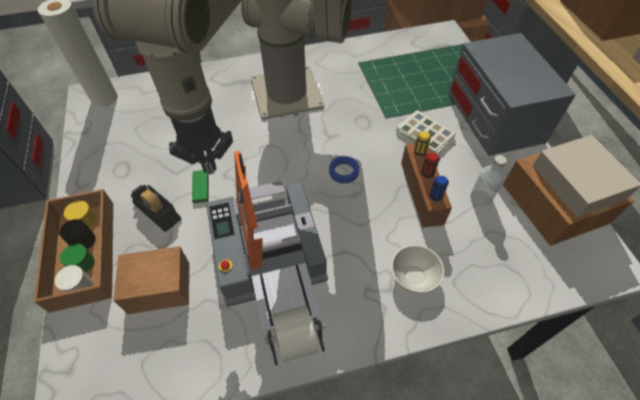

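View pics/wrist_2.png

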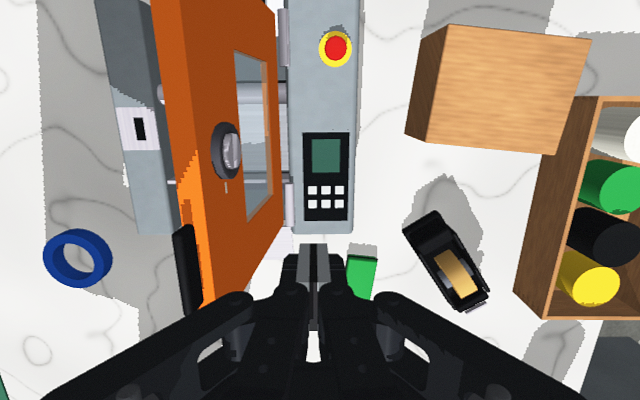

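The wrist picture shows the cover's outer face with the fastener at ~(228,150) and the closed fingers at ~(315,265) to its −y side, clear of the collar. I'll push along the cover's arc.

```bash
python3 -m crank '[[[0,-0.037,0.009,0,0,0],[0,-0.06,0.013,0,0,0],[0,-0.088,0.0225,0,0,0],[0,-0.112,0.0365,0,0,0],[0,-0.134,0.0545,0,0,0],[0,-0.152,0.0755,0,0,0],[0,-0.1655,0.1,0,0,0],[0,-0.175,0.1265,0,0,0],[0,-0.179,0.1455,0,0,0],[0,-0.1805,0.16,0,0,0]]]'
python3 - <<'E'
from h import *
for n in ["scene"]:
    p,d=r.snapshot(n); cv2.imwrite(f"pics/{n}_3.png",p)
print(tool()[0], r.sense()["ft_force"])
E
```

```text
time: 3.52
tool_pos: [547.6, -84.4, 113.9]
tcp_rot: [180.0, 0.1, 0.1]
ft_force: [-0.5, 1.3, 3.0]
finger_gap: 0.0
[546.60762981 -84.14801833 111.89930034] [-1.72213506  1.02722553 -1.7305017 ]
```

View pics/scene_3.png

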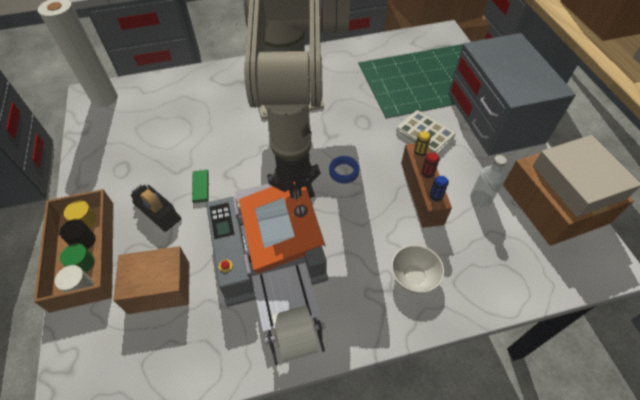

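The scene view shows the cover nearly level (orange plate ~280,225). I'll press it home.

```bash
python3 -m crank '[[[0,0,0.002,0,0,0],[0,0,0.004,0,0,0],[0,0,0.006,0,0,0],[0,0,0.008,0,0,0]]]'
```

```text
time: 4.08
tool_pos: [547.1, -84.2, 104.5]
tcp_rot: [-180.0, 0.1, 0.1]
ft_force: [0.3, 0.9, 1.9]
finger_gap: -0.1
```

```bash
python3 -m crank '[[[0,0,0.002,0,0,0],[0,0,0.003,0,0,0],[0,0,0.003,0,0,0]]]'
python3 - <<'E'
from h import *
s=r.sense();print(s["tool_pos"],s["ft_force"],s["wrist_torque"])
p,d=r.snapshot("top"); C=cloud("top",d); cv2.imwrite("pics/top_4.png",cv2.resize(p[60:260,260:460],(600,600)))
hsv=cv2.cvtColor(p,cv2.COLOR_BGR2HSV)
X,Y=C[...,0],C[...,1]
m=(hsv[...,0]<14)&(hsv[...,1]>150)&(hsv[...,2]>60)&(X>450)&(X<720)&(Y>-240)&(Y<-30)
P=C[m]; A=np.c_[P[:,:2],np.ones(len(P))]; k=np.linalg.lstsq(A,P[:,2],rcond=None)[0]; print(len(P),k, "z@hinge",k@[597,-220,1],"z@edge",k@[597,-55,1])
print(cv2.minAreaRect(P[:,:2].astype(np.float32)))
E
```

```text
time: 4.45
tool_pos: [547.1, -84.2, 101.4]
tcp_rot: [-180.0, 0.1, 0.1]
ft_force: [-0.3, -0.2, -0.3]
finger_gap: 0.1
[547.09187427 -84.23742495 101.40474426] [-0.27653718 -0.20903168 -0.25528562] [ 0.02620042 -0.00999255  0.00062522]
1641 [-6.16678729e-03  1.79980927e-01  1.55513595e+02] z@hinge 112.23621890996799 z@edge 141.93307186653558
((593.9837646484375, -138.88076782226562), (210.51853942871094, 176.31411743164062), 0.8120232820510864)
```

View pics/top_4.png

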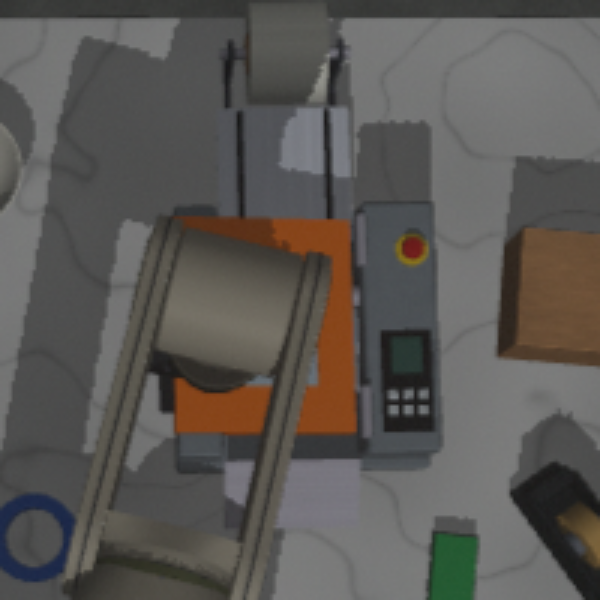

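Run:
```python
from h import *
p,d=r.snapshot("wrist"); cv2.imwrite("pics/wrist_4.png",p)
p,d=r.snapshot("scene"); cv2.imwrite("pics/scene_4.png",cv2.resize(p[140:340,180:380],(600,600)))
```

```text
(no output)
```

View pics/wrist_4.png

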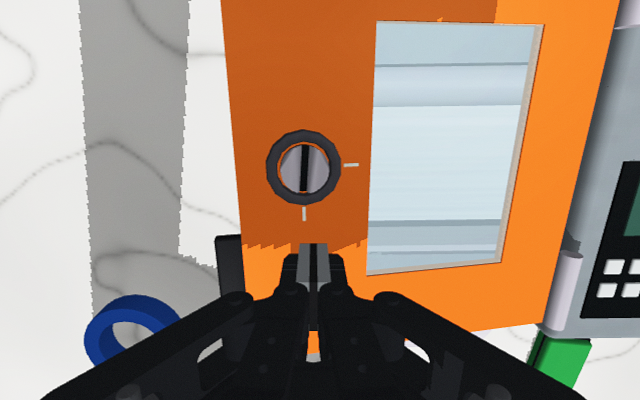

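View pics/scene_4.png

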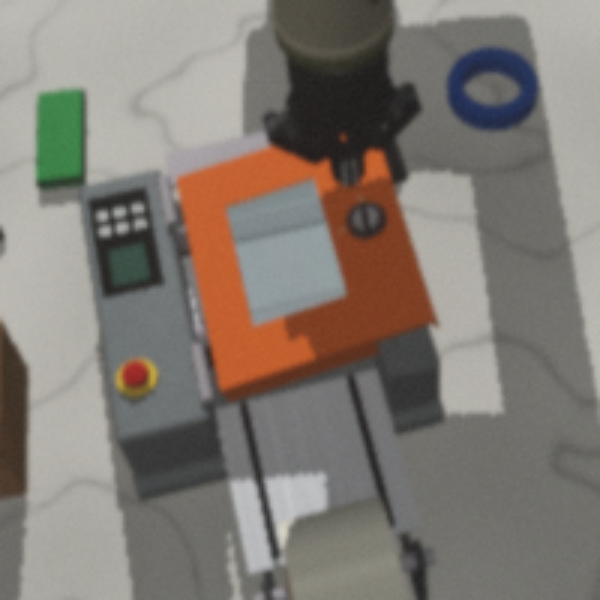

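Run:
```python
from h import *
for n in ["scene","top","wrist"]:
    p,d=r.snapshot(n); C=cloud(n,d); hsv=cv2.cvtColor(p,cv2.COLOR_BGR2HSV)
    X,Y,Z=[C[...,i] for i in range(3)]
    m=(hsv[...,0]<16)&(hsv[...,1]>190)&(hsv[...,2]>60)&(X>450)&(X<720)&(Y>-260)&(Y<-20)&(Z>60)&(Z<200)
    P=C[m]
    for _ in range(6):
        A=np.c_[P[:,:2],np.ones(len(P))]; k=np.linalg.lstsq(A,P[:,2],rcond=None)[0]; P=P[abs(A@k-P[:,2])<6]
    print(n,m.sum(),len(P),k.round(4),"z@hinge",k@[597,-225,1],"z@edge",k@[597,-55,1])
    g=r.look_for("strip_cutter",n)
print(r.sense()["joint_pos"], tool()[0])
```

```text
scene 1044 1044 [-1.400000e-03  1.618000e-01  1.446963e+02] z@hinge 107.47637465492515 z@edge 134.9795342583627
top 1328 1237 [-1.000000e-03  1.653000e-01  1.477625e+02] z@hinge 109.97825312364739 z@edge 138.08155611605375
wrist 62322 61969 [-2.400000e-03  1.634000e-01  1.462189e+02] z@hinge 108.0137043203332 z@edge 135.78786186395018
[-1.40493224e+01  4.36001500e+00  9.90688975e+01 -1.74524677e-02
  7.67064900e+01  7.58991545e+01] [547.00313764 -84.22579737 101.39625766]
```

Run:
```python
from h import *
p,d=r.snapshot("wrist"); C=cloud("wrist",d)
print(r.get_calibration("wrist")["cam_to_world"], tool()[0], proj("wrist",tool()[0]))
for v in range(225,275,4): print(v,[tuple(C[v,u].round().astype(int)) for u in (270,285,300,308,320,326,335,350)])
```

```text
[[ 8.15478047e-04 -9.53218272e-01 -3.02281759e-01  6.22823107e+02]
 [-9.99999413e-01 -9.93081743e-04  4.33853816e-04 -8.45245582e+01]
 [-7.13747881e-04  3.02281228e-01 -9.53218522e-01  2.74699062e+02]
 [ 0.00000000e+00  0.00000000e+00  0.00000000e+00  1.00000000e+00]] [547.03746484 -84.22712555 101.44075628] [312.55254932 232.55632584]
225 [(np.int64(565), np.int64(-64), np.int64(134)), (np.int64(565), np.int64(-71), np.int64(133)), (np.int64(564), np.int64(-78), np.int64(132)), (np.int64(564), np.int64(-82), np.int64(132)), (np.int64(623), np.int64(-85), np.int64(275)), (np.int64(564), np.int64(-91), np.int64(131)), (np.int64(563), np.int64(-95), np.int64(129)), (np.int64(563), np.int64(-103), np.int64(129))]
229 [(np.int64(564), np.int64(-64), np.int64(135)), (np.int64(562), np.int64(-71), np.int64(133)), (np.int64(563), np.int64(-78), np.int64(133)), (np.int64(562), np.int64(-82), np.int64(131)), (np.int64(561), np.int64(-88), np.int64(130)), (np.int64(562), np.int64(-91), np.int64(131)), (np.int64(561), np.int64(-95), np.int64(129)), (np.int64(560), np.int64(-103), np.int64(128))
[... 3503 characters left out ...]
52), np.int64(-72), np.int64(153)), (np.int64(557), np.int64(-79), np.int64(160)), (np.int64(557), np.int64(-83), np.int64(160)), (np.int64(557), np.int64(-87), np.int64(161)), (np.int64(556), np.int64(-90), np.int64(159)), (np.int64(553), np.int64(-94), np.int64(154)), (np.int64(539), np.int64(-104), np.int64(129))]
273 [(np.int64(540), np.int64(-63), np.int64(134)), (np.int64(553), np.int64(-73), np.int64(157)), (np.int64(557), np.int64(-79), np.int64(163)), (np.int64(557), np.int64(-83), np.int64(163)), (np.int64(557), np.int64(-87), np.int64(164)), (np.int64(557), np.int64(-90), np.int64(163)), (np.int64(553), np.int64(-94), np.int64(157)), (np.int64(536), np.int64(-104), np.int64(128))]
```

```bash
python3 -m crank '[[[-0.003,0,0,0,0,0],[-0.006,0,0,0,0,0]]]'
python3 -c "
from h import *
s=r.sense();print(s['ft_force'],s['wrist_torque'])"
```

```text
time: 5.2
tool_pos: [540.8, -84.2, 101.4]
tcp_rot: [-180.0, 0.1, 0.1]
ft_force: [-0.4, 0.5, -0.2]
finger_gap: -0.3
[-0.37763964  0.45939703 -0.17563896] [ 0.00638847 -0.06378319 -0.0601647 ]
```

```bash
python3 -m crank '[[[-0.02,0,0,0,0,0],[-0.04,0,0,0,0,0],[-0.06,0,0,0,0,0],[-0.075,0,0,0,0,0]]]'
python3 -c "
from h import *
s=r.sense();print(s['ft_force'],s['wrist_torque'])
p,d=r.snapshot('wrist'); cv2.imwrite('pics/wrist_5.png',p)
C=cloud('wrist',d); hsv=cv2.cvtColor(p,cv2.COLOR_BGR2HSV)
m=(hsv[...,0]<16)&(hsv[...,1]>190)&(hsv[...,2]>60)&(d>0)
P=C[m]
for _ in range(6):
    A=np.c_[P[:,:2],np.ones(len(P))]; k=np.linalg.lstsq(A,P[:,2],rcond=None)[0]; P=P[abs(A@k-P[:,2])<6]
print(k)"
```

```text
time: 5.7
tool_pos: [464.8, -84.3, 101.5]
tcp_rot: [-180.0, 0.1, 0.1]
ft_force: [-0.5, 0.6, -0.4]
finger_gap: 0.0
[-0.47243556  0.62526826 -0.40202731] [0.03552625 0.01235924 0.02153467]
[-4.06362165e-03  1.63566065e-01  1.46701813e+02]
```

View pics/wrist_5.png

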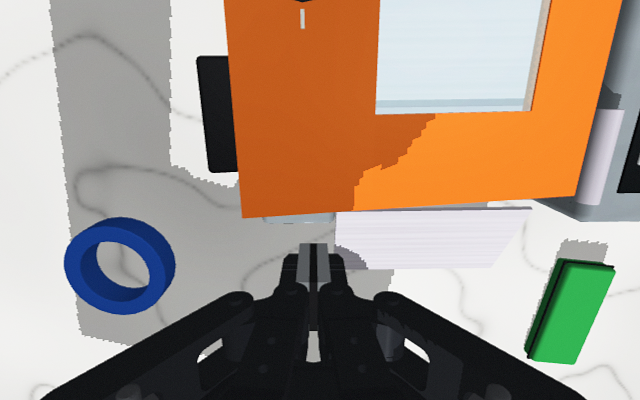

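Run:
```python
from h import *
p,d=r.snapshot("wrist"); C=cloud("wrist",d)
print(tool()[0],r.get_calibration("wrist")["cam_to_world"][:,3])
for v in range(236,256,2): print(v,[C[v,u].round().astype(int).tolist() for u in (285,300,308,320,326)],d[v,308])
p,d=r.snapshot("scene"); c=proj("scene",tool()[0]); print(c)
u,v=c.astype(int); q=cv2.resize(p[v-50:v+50,u-50:u+50],(600,600),interpolation=cv2.INTER_NEAREST); cv2.circle(q,(300,300),4,(0,255,0),1); cv2.imwrite("pics/scene_5.png",q)
```

```text
[464.58349962 -84.23294027 101.42909779] [540.51718985 -84.56754398 274.68861117   1.        ]
236 [[417, -58, 0], [417, -72, 0], [416, -80, -2], [417, -91, 1], [417, -97, 0]] 301.65744
238 [[414, -58, -1], [414, -72, 0], [414, -80, -1], [414, -91, -1], [414, -97, -1]] 301.06958
240 [[413, -58, 0], [413, -72, 0], [413, -80, 0], [412, -91, -2], [412, -97, -1]] 300.68613
242 [[410, -58, -1], [410, -72, 0], [410, -80, -1], [410, -91, -1], [410, -97, 0]] 301.87845
244 [[408, -58, 0], [475, -78, 138], [474, -82, 137], [474, -88, 137], [475, -91, 138]] 151.68373
246 [[406, -58, -1], [475, -79, 140], [474, -82, 139], [474, -88, 139], [541, -85, 275]] 149.26454
248 [[404, -58, 0], [474, -79, 141], [474, -82, 141], [475, -88, 142], [474, -90, 141]] 147.46524
250 [[402, -58, 0], [474, -79, 143], [475, -82, 144], [474, -88, 143], [475, -90, 144]] 144.57469
252 [[400, -58, 0], [474, -79, 145], [474, -82, 145], [474, -88, 145], [475, -90, 146]] 143.15694
254 [[398, -58, -1], [475, -79, 148], [475, -82, 148], [475, -88, 147], [475, -90, 148]] 140.87433
[288.9684614  181.91658335]
```

View pics/scene_5.png

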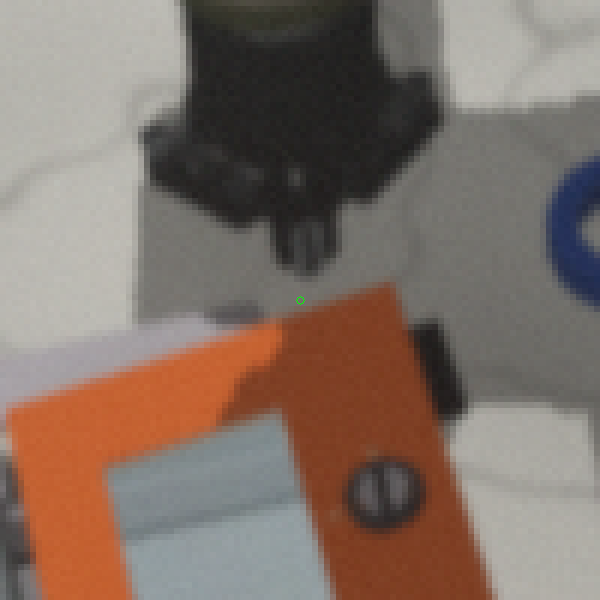

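Run:
```python
from h import *
for z in (101,110,120,130,140): print(z, proj("scene",[464.6,-84.2,z]), proj("wrist",[464.6,-84.2,z]), proj("wrist",[475,-84.2,z]))
s=r.sense(); print(s["joint_pos"])
```

```text
101 [288.95439119 181.79800274] [312.32568053 233.56679802] [312.32366772 217.06005631]
110 [288.73062567 179.74127826] [312.28606059 240.05108397] [312.28324889 222.86046928]
120 [288.47859678 177.42477302] [312.23737354 248.01931544] [312.23349107 230.00110086]
130 [288.22291311 175.07467512] [312.18293493 256.9288587 ] [312.17773858 238.00201236]
140 [287.96349457 172.6902485 ] [312.12166162 266.95698467] [312.11483866 247.02863463]
[-1.64621572e+01 -8.41088789e+00  1.11490274e+02 -2.07823910e-02
  7.70317730e+01  7.35041248e+01]
```

```bash
python3 -m crank '[[[0,0,-0.045,0,0,0],[0.04,-0.005,-0.045,0,0,0],[0.082,-0.01,-0.045,0,0,0],[0.082,-0.01,-0.02,0,0,0],[0.082,-0.01,-0.01,0,0,0],[0.082,-0.01,0,0,0,0],[0.082,-0.01,0.005,0,0,0],[0.082,-0.01,0.01,0,0,0]]]'
python3 -m crank '[[[0,0,0.005,0,0,0],[0,0,0.01,0,0,0]]]'
```

```text
time: 6.85
tool_pos: [547.8, -74.3, 92.1]
tcp_rot: [-180.0, 0.0, 0.0]
ft_force: [-0.8, 1.3, 1.1]
finger_gap: -0.0
time: 7.1
tool_pos: [548.1, -74.4, 82.2]
tcp_rot: [180.0, -0.0, 0.0]
ft_force: [-0.3, 1.1, 1.5]
finger_gap: 0.4
```

```bash
cat > cov.py <<'E'
from h import *
def cover(n="wrist"):
    p,d=r.snapshot(n); C=cloud(n,d); hsv=cv2.cvtColor(p,cv2.COLOR_BGR2HSV)
    X,Y,Z=[C[...,i] for i in range(3)]
    m=(hsv[...,0]<16)&(hsv[...,1]>190)&(hsv[...,2]>60)&(X>450)&(X<720)&(Y>-240)&(Y<-30)&(Z>60)&(Z<200)
    P=C[m]
    for _ in range(6):
        A=np.c_[P[:,:2],np.ones(len(P))]; k=np.linalg.lstsq(A,P[:,2],rcond=None)[0]; P=P[abs(A@k-P[:,2])<6]
    print(n,len(P),"slope deg",np.degrees(np.arctan(k[1])).round(2),"z@hinge",(k@[597,-225,1]).round(1),"z@-70",(k@[597,-70,1]).round(1))
    return p,d,C
E
python3 - <<'E'
from cov import *
p,d,C=cover(); cover("scene"); cv2.imwrite("pics/wrist_6.png",p); s=r.sense(); print(s["tool_pos"],s["ft_force"],s["wrist_torque"])
E
```

```text
wrist 66378 slope deg 2.04 z@hinge 106.4 z@-70 111.9
scene 619 slope deg 1.26 z@hinge 107.2 z@-70 110.6
[547.37813181 -74.37454354  81.37702537] [ 0.0238905   0.25854143 -0.34482137] [ 0.00557437 -0.0286541  -0.01381964]
```

```bash
python3 -m crank '[[[0,0,0.002,0,0,0],[0,0,0.004,0,0,0]]]'; python3 -m crank '[[[0,0,0.002,0,0,0],[0,0,0.003,0,0,0]]]'
python3 - <<'E'
from cov import *
cover();s=r.sense(); print(s["tool_pos"],s["ft_force"],s["wrist_torque"])
E
```

```text
time: 7.45
tool_pos: [547.6, -74.5, 77.4]
tcp_rot: [180.0, 0.1, 0.0]
ft_force: [1.0, 0.9, 1.2]
finger_gap: -0.1
time: 7.7
tool_pos: [547.7, -74.5, 76.4]
tcp_rot: [180.0, 0.1, 0.0]
ft_force: [-10.7, 2.5, 22.4]
finger_gap: -0.2
wrist 66279 slope deg 0.03 z@hinge 107.3 z@-70 107.4
[547.73599374 -74.48422076  76.48615761] [-7.67385482  1.56326009 16.02875914] [ 0.32527823  1.48807125 -0.02995822]
```

Run:
```python
from cov import *
p,d=r.snapshot("wrist"); C=cloud("wrist",d)
L=r.landmark_of("lock_slot","wrist"); print(L)
u,v=L[0]["pixel"]
print(w("wrist",(u,v),z=111.5), C[int(v)-8:int(v)+9:4,int(u)-8:int(u)+9:4,2].round())
u,v=int(u),int(v)
q=p[v-60:v+60,u-60:u+60]; cv2.imwrite("pics/lock.png",cv2.resize(q,(600,600),interpolation=cv2.INTER_CUBIC)); print(u,v)
```

```text
[{'pixel': [318.8, 168.0], 'conf': 0.94}]
[593.76314019 -77.28580281 111.5       ] [[116. 114. 111. 111. 115.]
 [116. 115. 111. 111. 114.]
 [115. 114. 111. 110. 114.]
 [116. 114. 111. 110. 116.]
 [114. 113. 110. 111. 115.]]
318 168
```

View pics/lock.png

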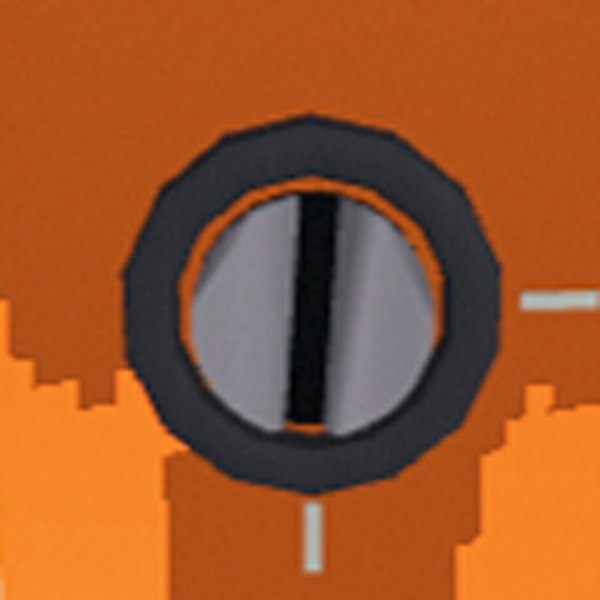

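Run:
```python
from cov import *
p,d=r.snapshot("wrist")
c0=lambda x,y:(318-60+x/5,168-60+y/5)
a=w("wrist",c0(319,195),z=112);b=w("wrist",c0(304,425),z=112)
print(a,b,np.degrees(np.arctan2(*(a-b)[[1,0]])), (a+b)/2, "collar",w("wrist",c0(312,303),z=114), "tick",w("wrist",c0(312,535),z=108),w("wrist",c0(560,300),z=108))
print(rel([526,287,250],[180,0,173.6]))
```

```text
[603.04242186 -78.5103199  112.        ] [582.4576773  -77.34333118 112.        ] -3.2447346541702937 [592.75004958 -77.92682554 112.        ] collar [594.03245363 -77.93181891 114.        ] tick [570.4544459  -78.23701612 108.        ] [ 593.02529017 -100.41278261  108.        ]
(array([-0.0217, -0.3614, -0.1736]), array([-1.3000e-03,  4.0000e-04, -3.0293e+00]))
```

```bash
python3 -m crank '[[[0,0,-0.058,0,0,0],[0,-0.02,-0.116,0,0,-0.18],[0,-0.06,-0.174,0,0,-0.36],[0,-0.11,-0.174,0,0,-0.54],[-0.003,-0.16,-0.174,0,0,-0.72],[-0.006,-0.21,-0.174,0,0,-0.9],[-0.01,-0.26,-0.174,0,0,-1.08],[-0.014,-0.3,-0.174,0,0,-1.26],[-0.018,-0.335,-0.174,0,0,-1.44],[-0.0217,-0.36,-0.174,0,0,-1.62]]]' 0
python3 - <<'E'
from h import *
print(rel([526,287,235],[180,0,173.6]),tool()[0])
E
```

```text
time: 9.15
tool_pos: [525.4, 287.1, 250.0]
tcp_rot: [-179.9, 0.0, 93.3]
ft_force: [0.2, 0.5, 0.3]
finger_gap: 85.4
(array([-0.0001,  0.0006,  0.015 ]), array([-1.4000e-03, -7.0000e-04, -1.4023e+00])) [525.44728658 287.10222537 249.98314154]
```

```bash
python3 -m crank '[[[0,0,0,0,0,-0.18],[0,0,0,0,0,-0.36],[0,0,0,0,0,-0.54],[0,0,0,0,0,-0.72],[0,0,0,0,0,-0.9],[0,0,0,0,0,-1.08],[0,0,0,0,0,-1.26],[0,0,0,0,0,-1.4],[0,0,0,0,0,-1.4]]]'
python3 - <<'E'
from h import *
p,d=r.snapshot("wrist"); cv2.imwrite("pics/wrist_7.png",p); C=cloud("wrist",d)
hsv=cv2.cvtColor(p,cv2.COLOR_BGR2HSV)
for nm,lo,hi in [("red",0,6),("red2",174,180),("blue",105,125),("yel",22,32)]:
    m=(hsv[...,0]>=lo)&(hsv[...,0]<=hi)&(hsv[...,1]>120)&(C[...,2]>90)&(C[...,2]<175)&(C[...,1]>200)
    P=C[m]
    if len(P)<50: continue
    T=P[P[:,2]>np.percentile(P[:,2],98)-4]
    print(nm,len(P),"zmax",np.percentile(P[:,2],99).round(1),"top mean",T.mean(0).round(1), "minEncl",cv2.minEnclosingCircle(T[:,:2].astype(np.float32)))
m=(abs(C[...,2]-85)<3)&(C[...,1]>200); 
print(cv2.minAreaRect(C[m][:,:2].astype(np.float32)), np.median(C[m][:,2]))
print(tool()[0],r.sense()["tcp_rot"])
E
```

```text
time: 10.28
tool_pos: [525.4, 287.0, 249.7]
tcp_rot: [-180.0, -0.1, 173.4]
ft_force: [0.7, 0.2, 1.2]
finger_gap: 85.5
red 1408 zmax 161.6 top mean [522.7 289.2 160. ] minEncl ((523.1201782226562, 289.0488586425781), 15.09067153930664)
red2 93 zmax 155.4 top mean [528.7 294.4 153.3] minEncl ((523.4356079101562, 289.4771423339844), 18.0472354888916)
blue 1504 zmax 161.4 top mean [599.4 280.3 160. ] minEncl ((600.2005615234375, 280.08538818359375), 15.050459861755371)
yel 1622 zmax 161.8 top mean [446.1 298.1 160.1] minEncl ((446.28045654296875, 298.08343505859375), 14.951518058776855)
((527.5611572265625, 434.8056640625), (389.6789245605469, 329.2391357421875), 70.80025482177734) 84.35728696388878
[525.37059992 287.02716733 249.73899337] [-1.79952594e+02 -9.26724971e-02  1.73285668e+02]
```

View pics/wrist_7.png

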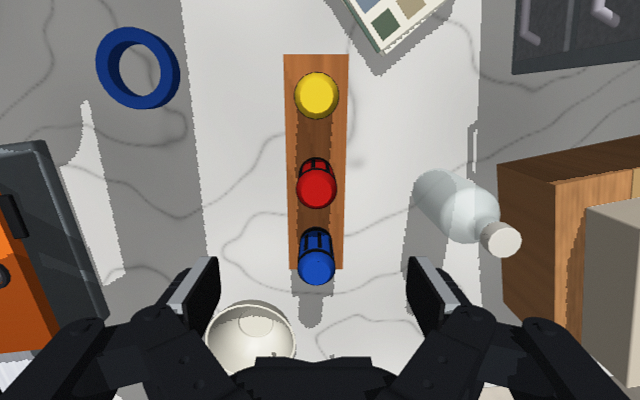

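The wrist picture shows the rack with yellow (316,95), red (316,185), blue (316,262); the jaws straddle it. I'll check the bottle's clearance to the fingers before descending.

Run:
```python
from h import *
p,d=r.snapshot("wrist"); C=cloud("wrist",d)
print("cap",w("wrist",(500,238),z=168))
for v,u in [(330,540),(320,560),(350,590),(330,470),(300,430),(262,410),(280,440)]: print((u,v),C[v,u].round(),d[v,u])
print(rel([523.1,289.1,80],[180,0,173.3]))
```

```text
cap [581.99008019 443.33825801 168.        ]
(540, 330) [519. 353. 346.] 92.62101
(560, 320) [727. 553. 109.] 373.60532
(590, 350) [758. 578. 125.] 366.60962
(470, 330) [518. 334. 346.] 93.38649
(430, 300) [523. 330. 323.] 116.71141
(410, 262) [521. 330. 298.] 139.84808
(440, 280) [519. 336. 316.] 121.69597
(array([0.0023, 0.0019, 0.1698]), array([-0.0007, -0.0015, -0.0005]))
```

```bash
python3 -m crank '[[[0.0023,0.0019,0.05,0,0,0],[0.0023,0.0019,0.1,0,0,0],[0.0023,0.0019,0.14,0,0,0],[0.0023,0.0019,0.165,0,0,0],[0.0023,0.0019,0.1755,0,0,0],[0.0023,0.0019,0.1755,0,0,0]]]'
python3 -m crank '[[[0,0,0,0,0,0],[0,0,0,0,0,0],[0,0,0,0,0,0],[0,0,0,0,0,0],[0,0,0,0,0,0]]]' 1 80
python3 - <<'E'
from h import *
s=r.sense();print(s["tool_pos"],s["ft_force"],s["finger_gap"])
p,d=r.snapshot("wrist"); cv2.imwrite("pics/wrist_8.png",p)
p,d=r.snapshot("scene"); cv2.imwrite("pics/scene_8.png",cv2.resize(p[100:260,360:560],(750,600)))
E
```

```text
time: 11.12
tool_pos: [522.9, 289.0, 74.1]
tcp_rot: [-179.9, -0.1, 173.2]
ft_force: [-0.1, -0.5, -0.2]
finger_gap: 85.2
time: 11.75
tool_pos: [523.7, 289.5, 75.4]
tcp_rot: [-180.0, -0.0, 173.2]
ft_force: [-0.1, 0.8, 5.9]
finger_gap: 34.6
[523.67962833 289.45031992  75.39049245] [-0.0691942   0.80723208  5.91451206] 34.61594738598483
```

View pics/wrist_8.png

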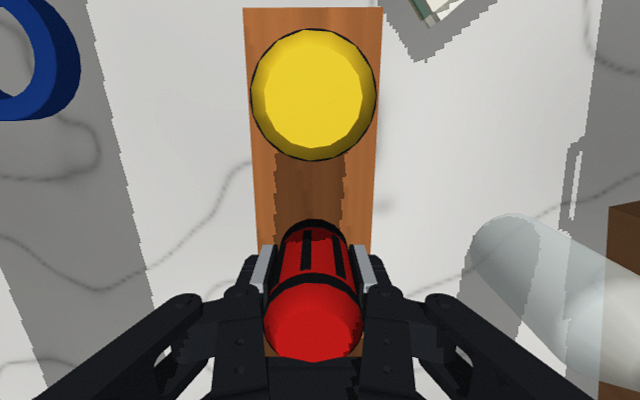

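View pics/scene_8.png

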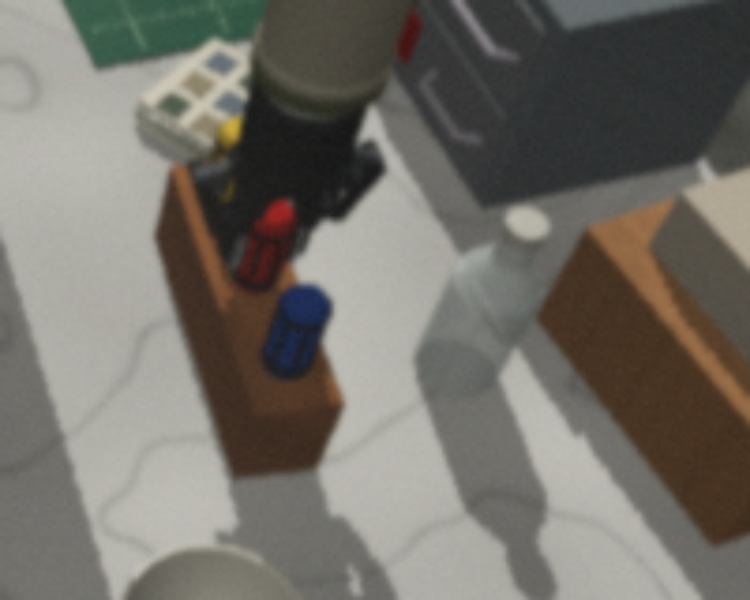

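The wrist and scene pictures show the red handle held between the pads (wrist ~(313,310)), the neighbours untouched. I'll lift it.

```bash
python3 -m crank '[[[0,0,-0.02,0,0,0],[0,0,-0.05,0,0,0],[0,0,-0.1,0,0,0],[0,0,-0.15,0,0,0],[0,0,-0.19,0,0,0],[0,0,-0.19,0,0,0]]]'
python3 - <<'E'
from h import *
s=r.sense();print(s["tool_pos"],s["ft_force"],s["finger_gap"])
p,d=r.snapshot("wrist"); cv2.imwrite("pics/wrist_9.png",p); np.save("w9.npy",d)
print(r.landmark_of("flat_driver","wrist"))
p,d=r.snapshot("scene"); cv2.imwrite("pics/scene_9.png",cv2.resize(p[60:220,340:540],(750,600),interpolation=cv2.INTER_CUBIC))
print(r.landmark_of("flat_driver","scene"))
E
```

```text
time: 12.6
tool_pos: [525.7, 290.3, 271.4]
tcp_rot: [179.7, 0.4, 173.2]
ft_force: [-0.4, 0.2, -1.9]
finger_gap: 34.7
[525.72294559 290.30844264 271.3697488 ] [-0.43588143  0.20015896 -1.90848072] 34.67900620189994
[{'pixel': [314.4, 203.9], 'conf': 0.7}]
[{'pixel': [436.1, 146.4], 'conf': 0.87}]
```

View pics/wrist_9.png

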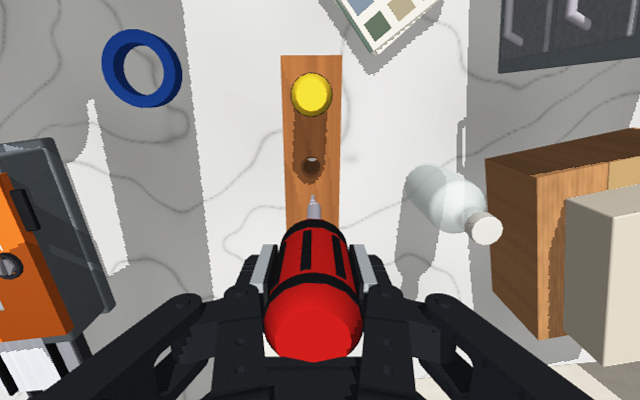

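View pics/scene_9.png

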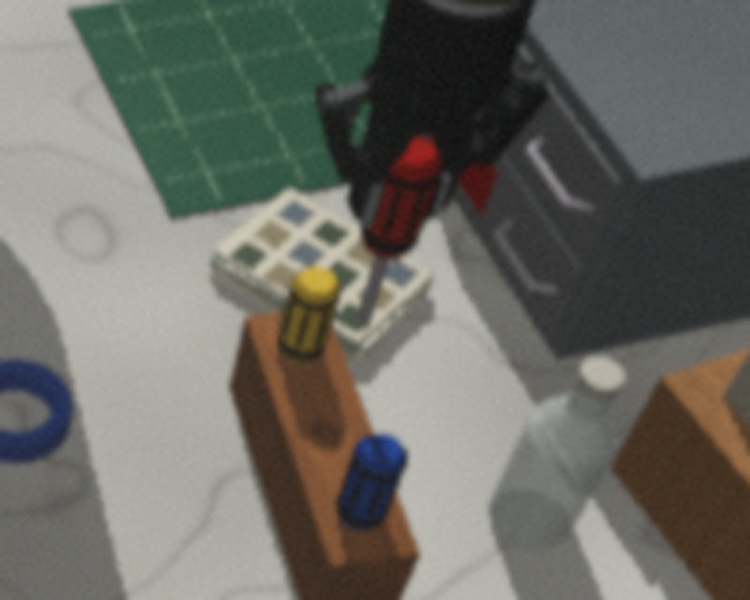

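The driver is out and the blade shows in the wrist view at ~(314,205). Zooming in to find its orientation.

Run:
```python
import cv2
p=cv2.imread("pics/wrist_9.png"); cv2.imwrite("pics/blade.png",cv2.resize(p[185:235,285:345],(720,600),interpolation=cv2.INTER_NEAREST))
```

```text
(no output)
```

View pics/blade.png

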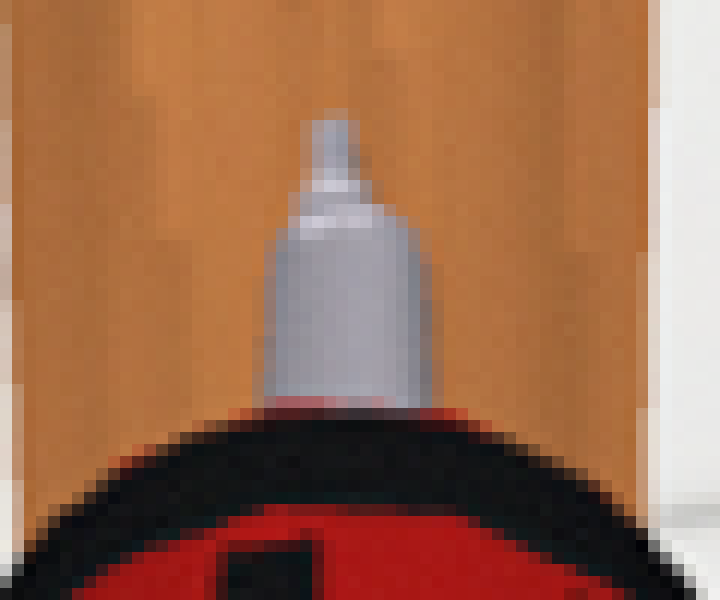

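Run:
```python
from h import *
print(rel([593.5,-78,215],[180,0,172]))
```

```text
(array([-0.1138, -0.356 ,  0.0486]), array([-0.0018, -0.0033,  0.0211]))
```

```bash
python3 -m crank '[[[-0.012,-0.036,0,0,0,0.02],[-0.026,-0.082,0,-0.002,-0.003,0.021],[-0.042,-0.132,0,-0.002,-0.003,0.021],[-0.058,-0.182,0,-0.002,-0.003,0.021],[-0.074,-0.232,0,-0.002,-0.003,0.021],[-0.09,-0.282,0.01,-0.002,-0.003,0.021],[-0.104,-0.325,0.03,-0.002,-0.003,0.021],[-0.112,-0.35,0.045,-0.002,-0.003,0.021],[-0.1138,-0.356,0.0486,-0.002,-0.003,0.021],[-0.1138,-0.356,0.0486,-0.002,-0.003,0.021]]]'
python3 - <<'E'
from h import *
s=r.sense();print(s["tool_pos"],s["tcp_rot"],s["ft_force"],s["joint_pos"][5])
p,d=r.snapshot("wrist"); cv2.imwrite("pics/wrist_10.png",p); np.save("w10.npy",d)
cv2.imwrite("pics/w10z.png",cv2.resize(p[130:230,260:370],(792,720),interpolation=cv2.INTER_NEAREST)[:600])
print(r.landmark_of("flat_driver","wrist"),r.landmark_of("lock_slot","wrist"))
E
```

```text
time: 14.05
tool_pos: [592.7, -77.7, 213.7]
tcp_rot: [180.0, -0.2, 172.0]
ft_force: [0.1, 0.5, -2.8]
finger_gap: 34.3
[592.71039165 -77.70200155 213.67535438] [ 1.79953985e+02 -1.65915790e-01  1.71974857e+02] [ 0.06574604  0.45838764 -2.80603823] -94.37967697510857
[{'pixel': [313.4, 203.7], 'conf': 0.73}] [{'pixel': [314.3, 191.1], 'conf': 0.78}]
```

View pics/w10z.png

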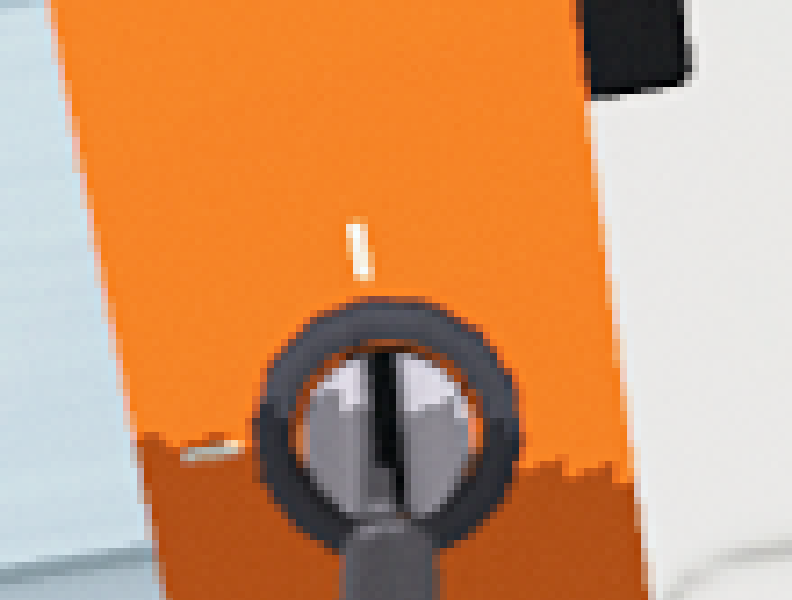

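```bash
cat > ov.py <<'E'
from h import *
def pts(pos,Rt,c,b,ox,oy,tz=65.4,tx=0,ty=0):
    # driver in tool frame: tip at z=tz, axis toward -z
    rr=R.from_euler('xyz',[tx,ty,0],degrees=True)
    def T(P): 
        P=np.asarray(P,float); P=P-[0,0,-50+0*tz]; q=rr.apply(P)+[0,0,-50]  # tilt about grasp pt
        return Rt.apply(q)+pos
    th=np.radians(b); e=np.array([np.cos(th),-np.sin(th),0]); f=np.array([np.sin(th),np.cos(th),0])
    o=np.array([ox,oy,tz])
    box=[o+sx*7*e+sy*1.25*f+[0,0,-h] for h in (0,13) for sx,sy in ((1,1),(1,-1),(-1,-1),(-1,1))]
    ring=[o+[5*np.cos(a),5*np.sin(a),-13] for a in np.linspace(0,2*np.pi,24)]
    return np.array([proj("wrist",x,c) for x in T(box)]),np.array([proj("wrist",x,c) for x in T(ring)])
def overlay(img,pos,Rt,c,b,ox,oy,out,win,s,**k):
    B,Rg=pts(pos,Rt,c,b,ox,oy,**k)
    x0,y0,x1,y1=win
    q=cv2.resize(img[y0:y1,x0:x1],None,fx=s,fy=s,interpolation=cv2.INTER_NEAREST)
    f=lambda a:((a-[x0-.0,y0-.0]+.5)*s).astype(np.int32)
    cv2.polylines(q,[f(B[:4])],True,(0,255,0),1);cv2.polylines(q,[f(B[4:])],True,(255,0,0),1);cv2.polylines(q,[f(Rg)],True,(0,255,255),1)
    cv2.imwrite(out,q)
E
python3 - <<'E'
from ov import *
p=cv2.imread("pics/wrist_10.png"); pos,Rt=tool(); c=r.get_calibration("wrist")
overlay(p,pos,Rt,c,5,0,0,"pics/ov1.png",(285,170,345,220),12)
E
```

```text
(no output)
```

View pics/ov1.png

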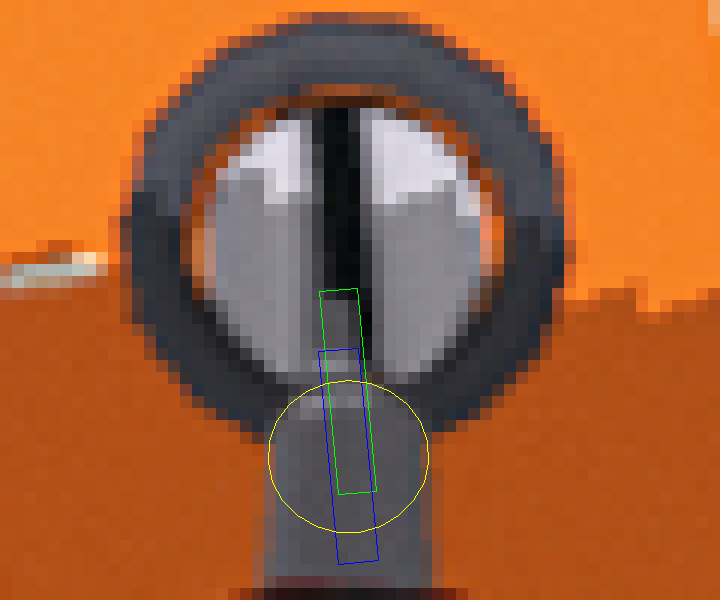

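The overlay of the driver model on the wrist picture fits (shaft edges at columns ~307/321, blade tip at row ~194), blade nearly parallel to the slot. Now computing the lateral offset.

Run:
```python
from ov import *
f=lambda x,y:(285+x/12-.5,170+y/12-.5)
pos,Rt=tool()
# collar centre from dark ring fit
p=cv2.imread("pics/wrist_10.png"); 
P=[(130,235),(565,235),(347,15),(190,95),(505,95)]
Wp=np.array([w("wrist",f(*q),z=114)[:2] for q in P]); 
from scipy.optimize import least_squares
s=least_squares(lambda k:np.hypot(*(Wp-k[:2]).T)-17,[593,-78]); print("collar c",s.x,s.fun)
print("net",w("wrist",(314.3,191.1),z=111.5))
a=w("wrist",f(336,110),z=112);b=w("wrist",f(348,265),z=112); print("slot line",a,b,np.degrees(np.arctan2(*(a-b)[[1,0]])))
print("tool",pos,"blade world", 172+5-180)
print("tool frame offset", Rt.inv().apply(np.r_[s.x,114]-pos))
t=(593.5-a[0])/(b-a)[0]; print("slot line y at x=593.5",(a+t*(b-a))[1])
```

```text
collar c [594.47127929 -76.89334737] [-0.81274866 -0.80638873  0.79427991 -0.4740716  -0.48041335]
net [596.0290879 -76.3348268 111.5      ]
slot line [584.27696994 -76.32964989 112.        ] [596.23455724 -77.09230244 112.        ] 176.35062954390634
tool [593.75551434 -76.87806063 215.65527284] blade world -3
tool frame offset [-6.61898592e-01  3.14248651e-02  1.01655634e+02]
slot line y at x=593.5 -76.9178929199158
```

```bash
python3 -m crank '[[[-0.0006,0,0.01,0,0,0.01],[-0.0006,0,0.02,0,0,0.01],[-0.0006,0,0.026,0,0,0.01],[-0.0006,0,0.028,0,0,0.01],[-0.0006,0,0.028,0,0,0.01]]]'
python3 - <<'E'
from ov import *
s=r.sense();print(s["tool_pos"],s["tcp_rot"],s["ft_force"])
p,d=r.snapshot("wrist"); cv2.imwrite("pics/wrist_11.png",p)
pos,Rt=tool(); c=r.get_calibration("wrist")
overlay(p,pos,Rt,c,5,0,0,"pics/ov2.png",(285,170,345,220),12)
E
```

```text
time: 14.82
tool_pos: [594.3, -77.0, 187.5]
tcp_rot: [180.0, 0.0, 171.5]
ft_force: [-0.3, 0.2, -1.7]
finger_gap: 34.0
[594.28200061 -76.99627371 187.50370149] [1.79970619e+02 1.31393862e-02 1.71502044e+02] [-0.26649184  0.21832385 -1.70494286]
```

View pics/ov2.png

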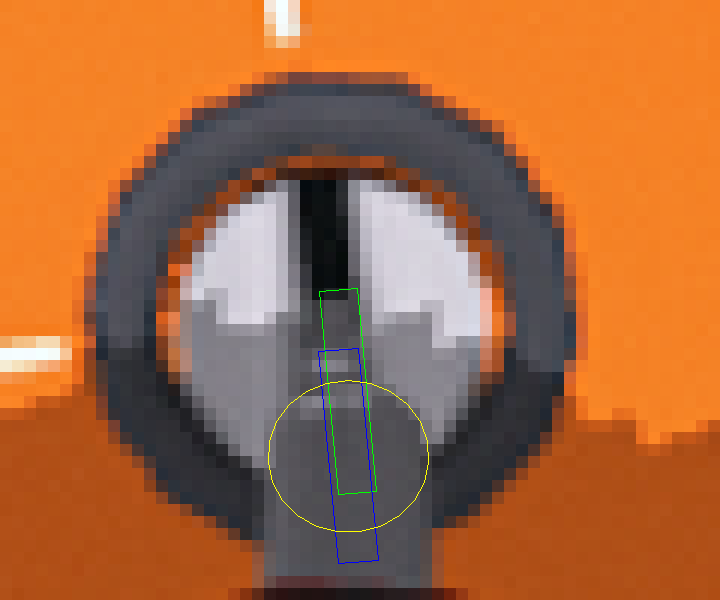

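Blade and slot line up (slot centre ~333 vs blade ~338 in the 12× crop at row 285, <0.5 px). Lowering into the slot.

```bash
python3 -m crank '[[[0,0,0.003,0,0,0],[0,0,0.006,0,0,0],[0,0,0.008,0,0,0],[0,0,0.009,0,0,0]]]'; python3 -m crank '[[[0,0,0.001,0,0,0],[0,0,0.002,0,0,0]]]'
```

```text
time: 15.38
tool_pos: [594.4, -77.1, 178.6]
tcp_rot: [180.0, 0.0, 171.5]
ft_force: [0.5, -0.7, -0.5]
finger_gap: 34.3
time: 15.62
tool_pos: [594.5, -77.4, 176.7]
tcp_rot: [-180.0, 0.0, 171.5]
ft_force: [-0.1, -0.7, -0.9]
finger_gap: 34.0
```

```bash
python3 -m crank '[[[0,0,0.001,0,0,0],[0,0,0.002,0,0,0]]]';python3 -m crank '[[[0,0,0.001,0,0,0],[0,0,0.001,0,0,0]]]'
```

```text
time: 15.88
tool_pos: [595.1, -77.6, 176.1]
tcp_rot: [-180.0, 0.2, 171.5]
ft_force: [-1.8, -0.7, 8.1]
finger_gap: 34.5
time: 16.12
tool_pos: [595.3, -77.6, 176.2]
tcp_rot: [-180.0, 0.2, 171.5]
ft_force: [-3.3, 0.2, 6.2]
finger_gap: 34.5
```

```bash
python3 -m crank '[[[0.0005,0,0.002,0,0,0.1],[0.0005,0,0.0023,0,0,0.25],[0.0005,0,0.0025,0,0,0.4],[0.0005,0,0.0027,0,0,0.55]]]'
python3 -c "
from h import *
s=r.sense();print(s['tool_pos'],s['ft_force'],s['wrist_torque'],s['joint_pos'][5])
p,d=r.snapshot('wrist'); cv2.imwrite('pics/wrist_12.png',cv2.resize(p[150:240,250:370],(800,600),interpolation=cv2.INTER_CUBIC))"
```

```text
time: 16.62
tool_pos: [595.5, -77.8, 175.7]
tcp_rot: [179.9, 0.3, 139.7]
ft_force: [-3.4, -0.3, 9.8]
finger_gap: 34.1
[595.52197089 -77.79223559 175.67864506] [-3.38021257 -0.2896586   9.76279247] [-0.34890409  0.85838792  0.12887221] -62.02108411144313
```

View pics/wrist_12.png

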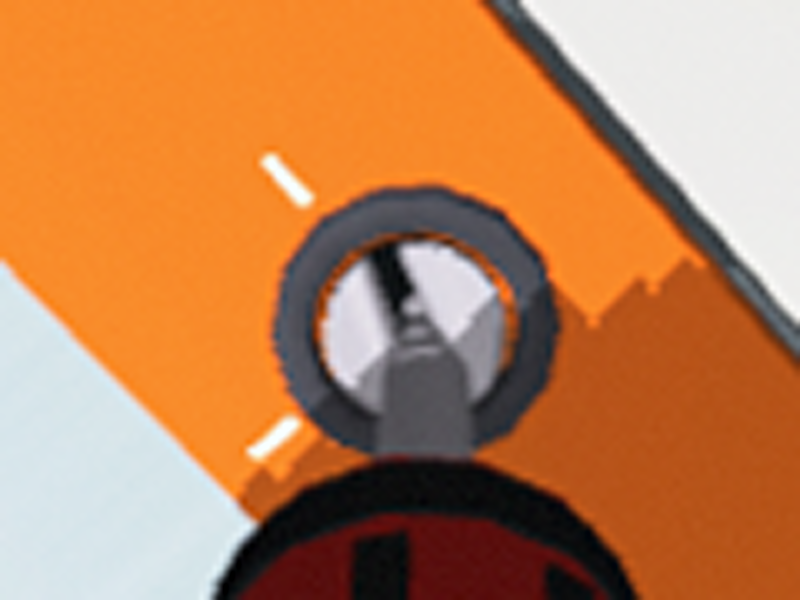

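Run:
```python
from ov import *
p,d=r.snapshot("wrist"); cv2.imwrite("pics/wrist_13.png",p)
pos,Rt=tool(); c=r.get_calibration("wrist")
overlay(p,pos,Rt,c,5,0,0,"pics/ov3.png",(290,170,340,212),14)
```

```text
(no output)
```

View pics/ov3.png

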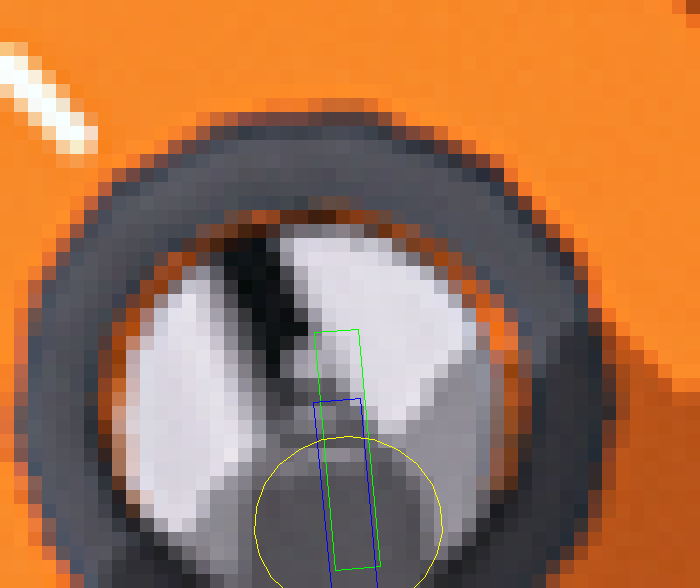

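Run:
```python
import cv2,numpy as np
a=[cv2.imread(f"pics/wrist_{i}.png")[210:310,255:375] for i in (9,11,13)]
cv2.imwrite("pics/cmp.png",cv2.resize(np.hstack(a),None,fx=2.2,fy=4))
```

```text
(no output)
```

View pics/cmp.png

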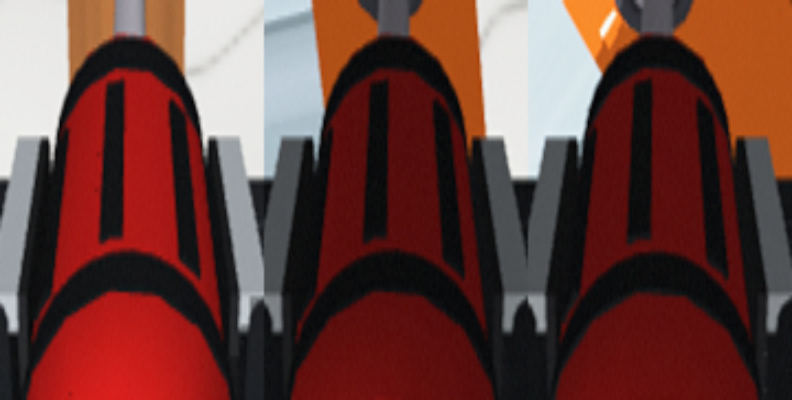

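```bash
cat > collar.py <<'E'
from ov import *
from scipy.optimize import least_squares
def collar(p,c,guess,show=None):
    # radial search for head/collar boundary: orange -> dark outer edge, in world ring at z=114 (outer r 17)
    hsv=cv2.cvtColor(p,cv2.COLOR_BGR2HSV).astype(float); g=cv2.GaussianBlur(p,(0,0),0.7).astype(float)
    sat=g.max(2)-g.min(2)
    pts=[]
    for a in np.linspace(0,2*np.pi,72,endpoint=False):
        rr=np.arange(13,21,0.25)
        px=np.array([proj("wrist",[guess[0]+q*np.cos(a),guess[1]+q*np.sin(a),114],c) for q in rr]).astype(np.float32)
        v=cv2.remap(sat.astype(np.float32),px[:,0].reshape(1,-1),px[:,1].reshape(1,-1),cv2.INTER_LINEAR)[0]
        i=np.argmax(np.diff(v)); 
        if np.diff(v)[i]>12 and v[:max(i-4,1)].max()<60: pts.append([guess[0]+rr[i]*np.cos(a),guess[1]+rr[i]*np.sin(a)])
    P=np.array(pts)
    s=least_squares(lambda k:np.hypot(*(P-k[:2]).T)-k[2],[*guess,17],loss='soft_l1',f_scale=.3)
    return s.x,len(P),np.std(s.fun)
E
python3 - <<'E'
from collar import *
p,d=r.snapshot("wrist"); c=r.get_calibration("wrist"); pos,Rt=tool()
k=[594,-78]
for _ in range(3):
    x,n,e=collar(p,c,k); k=x[:2]; print(x,n,e)
print(pos, "tool-frame offset of lock", Rt.inv().apply(np.r_[k,114]-pos), r.sense()["tcp_rot"])
print(proj("wrist",[*k,114],c),proj("wrist",[pos[0],pos[1],114],c),proj("wrist",pos+Rt.apply([0,0,65.4]),c))
C=cloud("wrist",d);
E
```

```text
[591.88523108 -77.0652294   16.49451811] 54 0.28696443736291766
[591.89249331 -76.99554964  16.44212905] 64 0.27638147075085745
[591.98330678 -76.98504432  16.50826846] 64 0.23382008339676305
[595.4844301  -77.86816311 175.66258207] tool-frame offset of lock [ 3.59363018 -1.72549757 61.63943763] [179.86348158   0.32174585 139.91790994]
[312.03125916 198.74842657] [314.0808569  202.75365528] [314.25116996 201.68735302]
```

Run:
```python
from collar import *
c=r.get_calibration("wrist"); pos,Rt=tool(); T=np.eye(4);T[:3,:3]=Rt.as_matrix();T[:3,3]=pos
M=np.linalg.inv(T)@np.array(c["cam_to_world"])
print(M.round(3))
def at(pos,rpy):
    T=np.eye(4);T[:3,:3]=R.from_euler('xyz',rpy,degrees=True).as_matrix();T[:3,3]=pos
    return dict(mtx=c["mtx"],cam_to_world=T@M)
for f,po,rp in [("wrist_6",[547.4,-74.4,81.4],[180,0,0]),("wrist_10",[592.9,-77.5,214],[180,-.17,172]),("wrist_11",[594.28,-77,187.5],[180,0,171.5])]:
    p=cv2.imread(f"pics/{f}.png"); cc=at(po,rp); k=[594,-78]
    for _ in range(3): x,n,e=collar(p,cc,k); k=x[:2]
    print(f,x,n,e)
np.save("M.npy",M)
```

```text
[[  -0.      -0.954   -0.299   77.397]
 [   1.      -0.       0.      -1.046]
 [  -0.      -0.299    0.954 -173.473]
 [   0.       0.       0.       1.   ]]
wrist_6 [593.816026   -76.68680833  16.85129092] 72 0.1530899668303116
wrist_10 [592.39861266 -78.13480147  16.45312441] 64 0.3229402386708256
wrist_11 [591.94681397 -78.27683009  16.47715412] 65 0.355106015652857
```

Measured: blade sits ~3 mm toward +x of the fastener's axis (force −3.4 N in x agrees), so the slot lags the blade. Recentring before turning further.

```bash
python3 -m crank '[[[0.0013,-0.0008,0.001,0,0,-0.1],[0.0026,-0.0015,0.001,0,0,-0.15],[0.0026,-0.0015,0.0015,0,0,-0.15],[0.0026,-0.0015,0.0015,0,0,-0.15]]]'
cat > st.py <<'E'
from collar import *
import sys
s=r.sense();print(s['tool_pos'],s["tcp_rot"],s['ft_force'],s['wrist_torque'],s['joint_pos'][5])
p,d=r.snapshot('wrist'); c=r.get_calibration("wrist"); pos,Rt=tool(); k=[592.5,-77.5]
for _ in range(3): x,n,e=collar(p,c,k); k=x[:2]
print(x,n,e,"lock in tool",Rt.inv().apply(np.r_[k,114]-pos))
overlay(p,pos,Rt,c,5,0,0,sys.argv[1],(285,170,345,220),12)
E
python3 st.py pics/ov4.png
```

```text
time: 17.27
tool_pos: [593.9, -77.4, 175.8]
tcp_rot: [179.8, 0.5, 148.4]
ft_force: [1.9, -0.3, 6.1]
finger_gap: 34.8
[593.90786153 -77.44686152 175.84255261] [179.82830281   0.52777815 148.44080941] [ 1.94715793 -0.31542251  6.06839481] [-0.10872001 -0.34341325 -0.02051582] -70.7661422366258
[591.7822367  -77.09777122  16.47855137] 63 0.2775964907312427 lock in tool [ 2.57452641 -0.96425888 61.80619   ]
```

View pics/ov4.png

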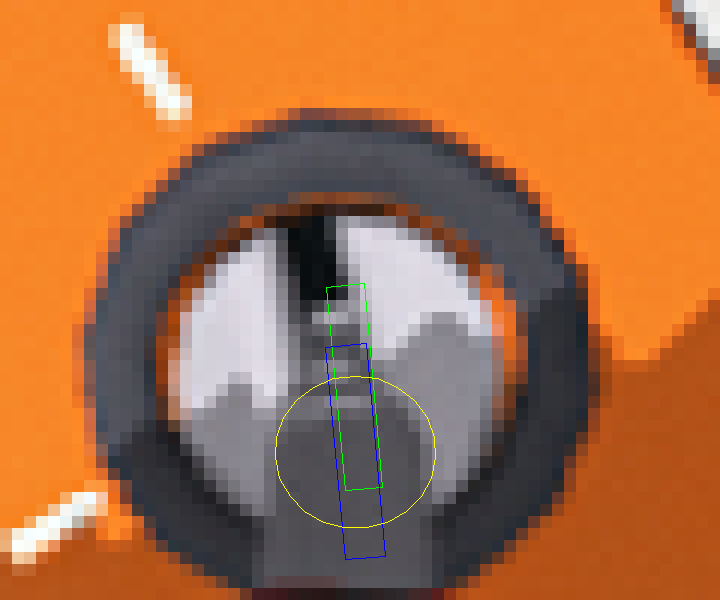

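```bash
python3 -m crank '[[[0,0,-0.001,0,0,0],[0.001,-0.0005,-0.0012,0,0,0],[0.002,-0.0008,-0.0012,0.003,0.009,0],[0.002,-0.0008,-0.0012,0.003,0.009,0]]]'
python3 st.py pics/ov5.png
```

```text
time: 17.82
tool_pos: [591.4, -77.0, 176.4]
tcp_rot: [-180.0, -0.1, 148.4]
ft_force: [-0.4, 0.4, -1.7]
finger_gap: 34.1
[591.36113476 -76.99989699 176.42462519] [-1.79973821e+02 -7.30043948e-02  1.48427388e+02] [-0.36028019  0.41237849 -1.71063851] [ 0.06590603  0.02517524 -0.0029684 ] -70.77072315120614
[591.81258137 -77.12136368  16.45903063] 58 0.3100143425866232 lock in tool [-0.43850087  0.09815743 62.45140509]
```

View pics/ov5.png

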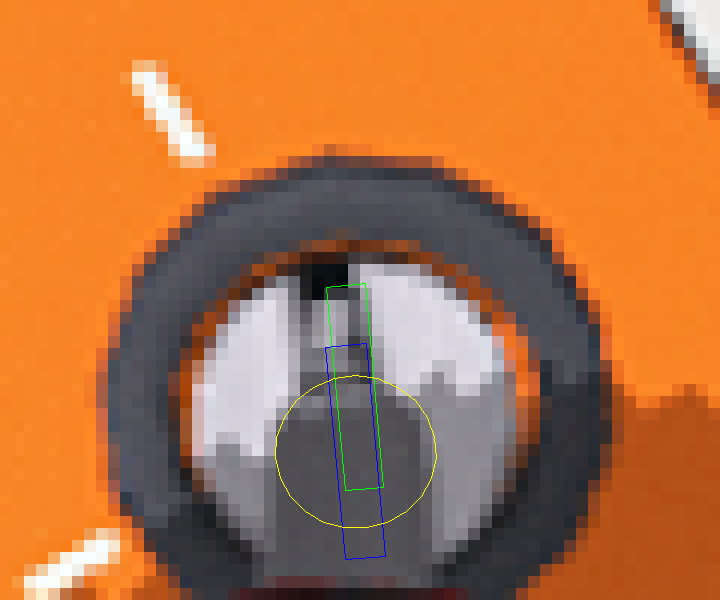

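Now centred (collar centre column ~356 = blade ~356 in the crop). Pressing and turning again.

```bash
python3 -m crank '[[[0,0,0.001,0,0,0],[0,0,0.002,0,0,0.03],[0,0,0.0022,0,0,0.15],[0,0,0.0024,0,0,0.3],[0,0,0.0026,0,0,0.45]]]'
python3 st.py pics/ov6.png
```

```text
time: 18.5
tool_pos: [592.4, -76.6, 175.5]
tcp_rot: [179.9, 0.0, 122.4]
ft_force: [0.4, 2.8, 6.3]
finger_gap: 34.6
[592.41252432 -76.57107289 175.53228761] [1.79898289e+02 2.41768615e-02 1.22370410e+02] [0.3855418  2.84894434 6.34947916] [0.62233195 0.09500651 0.1598244 ] -44.693522883219636
[592.13476706 -76.66415973  16.45104657] 61 0.6534509975750219 lock in tool [ 0.06985475 -0.43229578 61.51773885]
```

View pics/ov6.png

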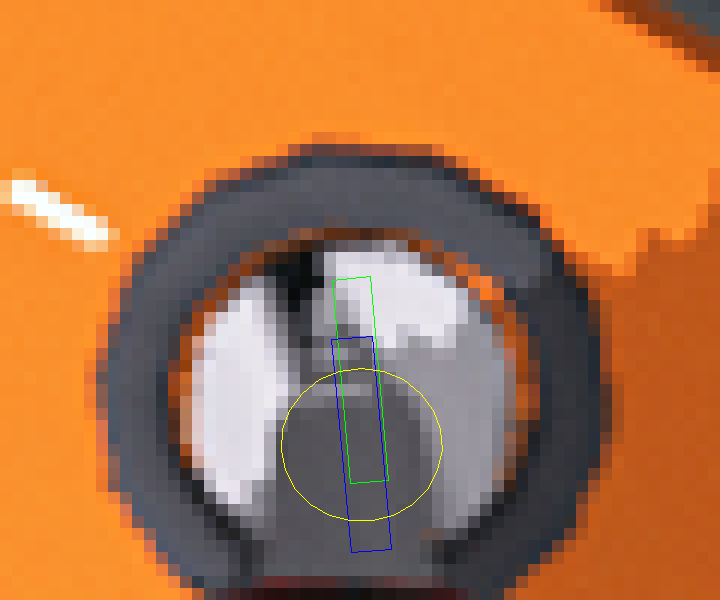

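Run:
```python
from h import *
p,d=r.snapshot("wrist"); cv2.imwrite("pics/wrist_14.png",p)
q=cv2.imread("pics/wrist_11.png")
a=np.hstack([q[165:265,262:362],p[165:265,262:362]])
a=cv2.convertScaleAbs(a,alpha=1.3,beta=10)
cv2.imwrite("pics/cmp2.png",cv2.resize(a,(800,400),interpolation=cv2.INTER_CUBIC))
```

```text
(no output)
```

View pics/cmp2.png

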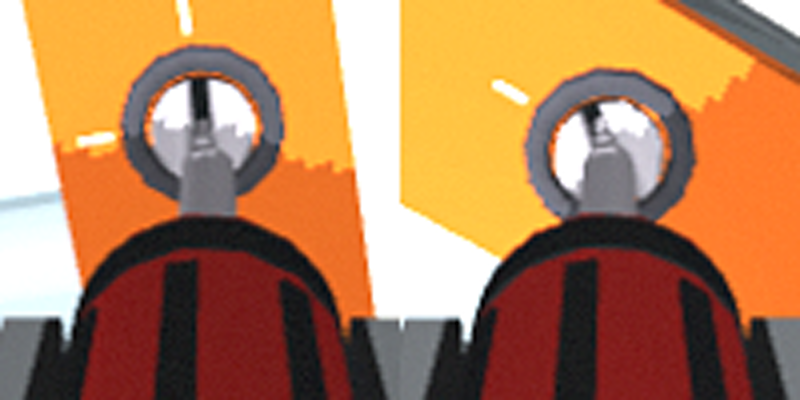

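```bash
python3 -m crank '[[[0,0,0.0015,0,0,0.1],[0,0,0.002,0,0,0.25],[0,0,0.0022,0,0,0.4],[0,0,0.0024,0,0,0.5]]]'
python3 st.py pics/ov7.png
```

```text
time: 19.1
tool_pos: [593.2, -76.1, 174.8]
tcp_rot: [179.8, -0.0, 93.5]
ft_force: [-1.6, 2.1, 7.3]
finger_gap: 34.5
[593.15039024 -76.06214685 174.81839049] [ 1.79769312e+02 -4.77765988e-02  9.35308915e+01] [-1.59782269  2.05008227  7.30873904] [0.64308879 0.43533771 0.08593167] -15.832523489254708
[592.73039217 -76.47295682  16.47211772] 61 0.7513659938769172 lock in tool [-0.47636393 -0.70957356 60.83465791]
```

View pics/ov7.png

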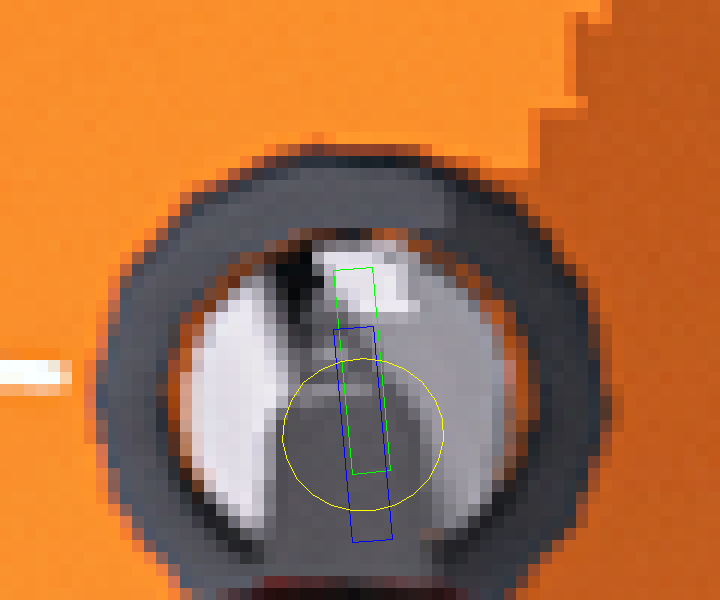

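```bash
python3 -m crank '[[[-0.0003,-0.0005,0.0018,0,0,0.1],[-0.0003,-0.0005,0.002,0,0,0.2],[-0.0003,-0.0005,0.002,0,0,0.28],[-0.0003,-0.0005,0.002,0,0,0.32]]]'
python3 -c "
from h import *
s=r.sense();print(s['ft_force'],s['wrist_torque'])"
python3 -m crank '[[[0,0,0.0018,0,0,0.06],[0,0,0.0018,0,0,0.1]]]'
python3 st.py pics/ov8.png
```

```text
time: 19.65
tool_pos: [593.6, -75.8, 174.5]
tcp_rot: [179.7, -0.2, 74.8]
ft_force: [-1.3, 3.2, 5.9]
finger_gap: 34.4
[-1.29920537  3.19485     5.92084158] [0.64610857 0.22664799 0.13625737]
time: 19.9
tool_pos: [593.9, -75.5, 174.3]
tcp_rot: [179.6, -0.3, 69.0]
ft_force: [-2.7, 2.6, 8.5]
finger_gap: 34.5
[593.94940227 -75.46524782 174.28363457] [179.61393601  -0.2646634   69.00910952] [-2.70048233  2.64295468  8.47711559] [0.41882311 0.74710666 0.12489272] 8.69016644344324
[593.26406745 -76.56921105  16.38311093] 59 0.4028330134706985 lock in tool [-1.55785319 -0.63745162 60.23760556]
```

View pics/ov8.png

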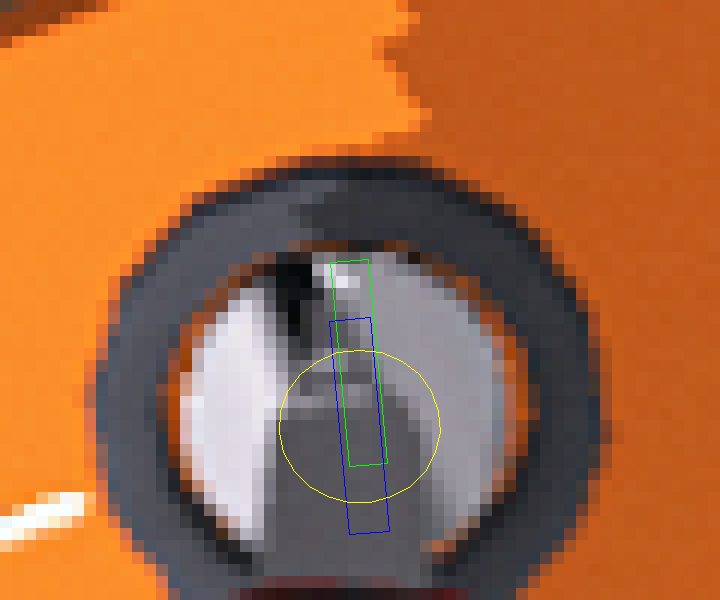

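```bash
python3 -c "
from h import *
print(rel([593.2,-76.4,173],[180,0,64]))"
python3 -m crank '[[[-0.0005,-0.0003,0.0015,0.003,-0.004,0.05],[-0.001,-0.0006,0.0018,0.006,-0.006,0.1],[-0.001,-0.0006,0.0018,0.006,-0.006,0.1]]]'
python3 st.py pics/ov9.png
```

```text
(array([-0.0011, -0.0004,  0.0012]), array([ 0.0065, -0.0049,  0.0856]))
time: 20.32
tool_pos: [594.1, -75.6, 174.3]
tcp_rot: [179.8, -0.0, 63.1]
ft_force: [-1.3, 2.6, 7.5]
finger_gap: 34.3
[594.12055275 -75.62064652 174.28393457] [ 1.79834429e+02 -4.45560536e-02  6.31479392e+01] [-1.27144608  2.64785714  7.46437417] [0.72163264 0.20407347 0.27483313] 14.693497002864154
[593.33116383 -76.62654015  16.47694728] 60 0.5736425957597737 lock in tool [-1.3094244  -0.45430148 60.29181067]
```

View pics/ov9.png

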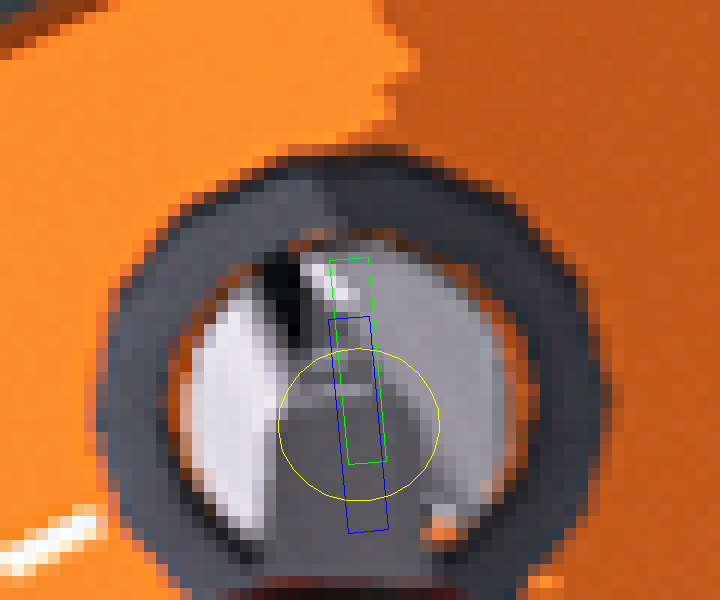

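```bash
python3 -m crank '[[[0,0,0.0015,0,0,0.05],[-0.0005,-0.0004,0.0018,0.002,0,0.1]]]'
python3 st.py pics/ov10.png
```

```text
time: 20.62
tool_pos: [594.4, -75.5, 174.3]
tcp_rot: [179.8, -0.1, 57.4]
ft_force: [-1.4, 2.3, 7.4]
finger_gap: 34.8
[594.39229559 -75.48056083 174.26689867] [ 1.79834858e+02 -1.37823536e-01  5.73946514e+01] [-1.43155843  2.33801087  7.3541892 ] [0.54720551 0.21750614 0.49033179] 20.412030261908313
[593.46967027 -76.65922931  16.48531787] 59 0.40592227727776914 lock in tool [-1.6442301  -0.33676711 60.27302382]
```

View pics/ov10.png

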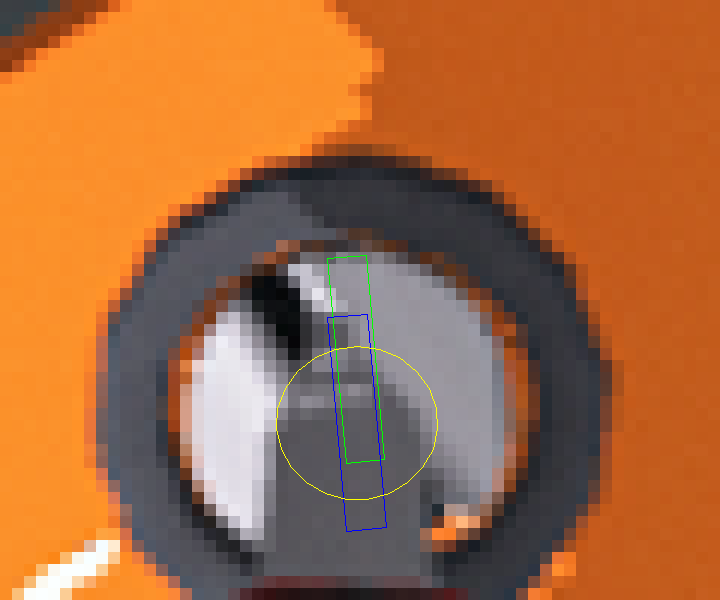

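Torque has climbed to 0.49 N·m with the slot no longer moving: the stop is reached, and z dropped ~1.9 mm as the cam predicts. Relaxing the twist and withdrawing.

```bash
python3 -m crank '[[[0,0,0.0005,0,0,-0.06],[0,0,0.0,0,0,-0.12],[0,0,-0.003,0,0,-0.14],[0,0,-0.01,0,0,-0.14],[0,0,-0.03,0,0,-0.14],[0,0,-0.06,0,0,-0.14],[0,0,-0.09,0,0,-0.14],[0,0,-0.09,0,0,-0.14]]]'
python3 - <<'E'
from ov import *
s=r.sense();print(s['tool_pos'],s["tcp_rot"],s['ft_force'],s['wrist_torque'])
p,d=r.snapshot("wrist"); cv2.imwrite("pics/wrist_15.png",p)
cv2.imwrite("pics/w15z.png",cv2.resize(p[140:240,255:375],(720,600),interpolation=cv2.INTER_CUBIC))
pos,Rt=tool(); c=r.get_calibration("wrist")
overlay(p,pos,Rt,c,5,0,0,"pics/ov11.png",(285,175,345,225),12)
E
```

```text
time: 21.68
tool_pos: [596.3, -76.0, 269.8]
tcp_rot: [179.3, -0.2, 65.2]
ft_force: [-0.4, -1.0, -2.8]
finger_gap: 34.6
[596.25655065 -76.0202935  269.81671913] [179.34715074  -0.22554165  65.23400495] [-0.37310547 -0.97737021 -2.7734728 ] [-0.04096507  0.02590927  0.01924768]
```

View pics/w15z.png

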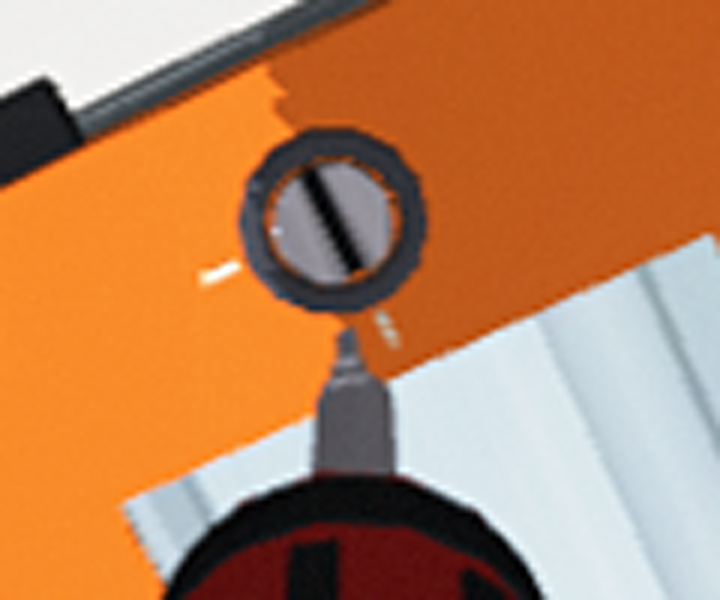

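View pics/ov11.png

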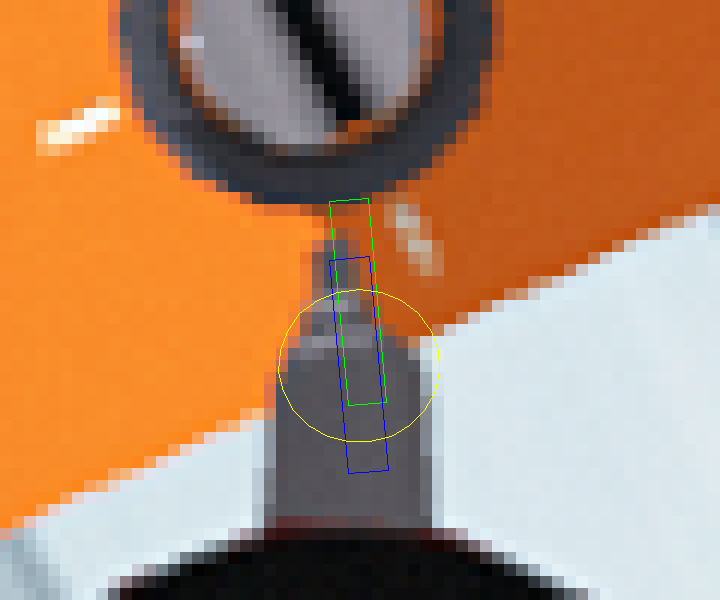

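The wrist picture shows the slot line running from (310,175) to (355,270), straight toward the "locked" tick at (387,330). Moving back to the rack.

Run:
```python
from h import *
f=lambda x,y:(255+x/6-.5,140+y/6-.5)
a=w("wrist",f(310,172),z=111);b=w("wrist",f(357,270),z=111);print("slot ang",np.degrees(np.arctan2(*(a-b)[[1,0]])))
print(tool()[0],r.sense()["tcp_rot"],rel([523.2,289.1,265],[180,0,-6.7]))
```

```text
slot ang 90.15813076082904
[595.23233358 -75.85482936 266.96267694] [ 1.79560829e+02 -1.78316908e-01  6.52321621e+01] (array([ 0.3012, -0.2183,  0.0012]), array([ 0.0047, -0.0075,  1.2554]))
```

```bash
python3 -m crank '[[[0.025,-0.018,0,0,0,0.1],[0.063,-0.045,0,0,0,0.25],[0.105,-0.075,0,0.003,-0.004,0.4],[0.147,-0.106,0,0.004,-0.006,0.56],[0.189,-0.137,0,0.004,-0.007,0.72],[0.231,-0.167,0,0.005,-0.007,0.88],[0.265,-0.192,0,0.005,-0.007,1.04],[0.29,-0.21,0,0.005,-0.007,1.18],[0.3012,-0.2183,0.001,0.005,-0.0075,1.255],[0.3012,-0.2183,0.001,0.005,-0.0075,1.255]]]'
python3 - <<'E'
from ov import *
s=r.sense();print(s['tool_pos'],s["tcp_rot"],s['ft_force'])
p,d=r.snapshot("wrist"); cv2.imwrite("pics/wrist_16.png",p)
pos,Rt=tool(); c=r.get_calibration("wrist")
overlay(p,pos,Rt,c,5,0,0,"pics/ov12.png",(280,140,350,220),9)
C=cloud("wrist",d); hsv=cv2.cvtColor(p,cv2.COLOR_BGR2HSV)
m=(hsv[...,0]>105)&(hsv[...,0]<125)&(hsv[...,1]>120)&(abs(C[...,2]-160)<4)&(C[...,1]>200)
print("blue",cv2.minEnclosingCircle(C[m][:,:2].astype(np.float32)))
print("expected hole px",proj("wrist",[523.2,289.1,85],c))
E
```

```text
time: 22.98
tool_pos: [522.1, 289.7, 263.5]
tcp_rot: [179.9, 0.1, -6.6]
ft_force: [0.2, -0.6, -1.1]
finger_gap: 34.6
[522.1068581  289.72631419 263.48440282] [ 1.79939287e+02  1.45118295e-01 -6.55072193e+00] [ 0.16614993 -0.59550158 -1.14431414]
blue ((602.129150390625, 279.68133544921875), 16.350759506225586)
expected hole px [312.26091338 167.68915503]
```

View pics/ov12.png

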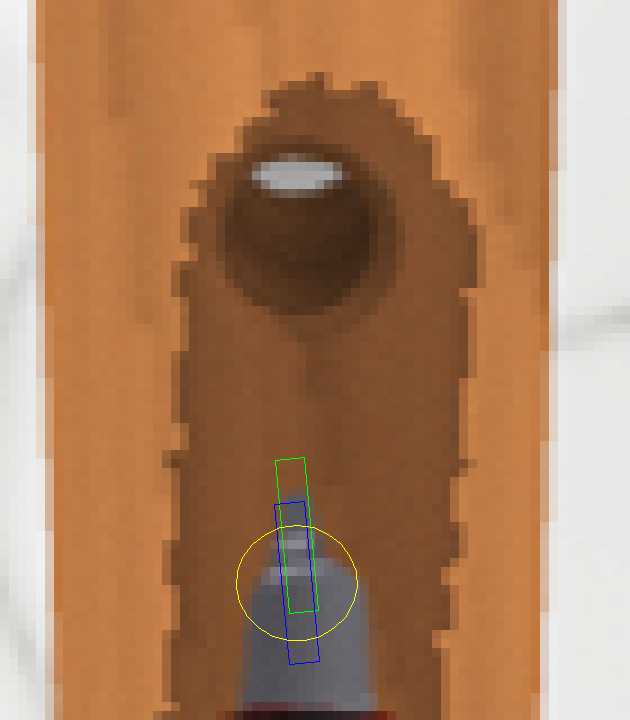

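View pics/wrist_16.png

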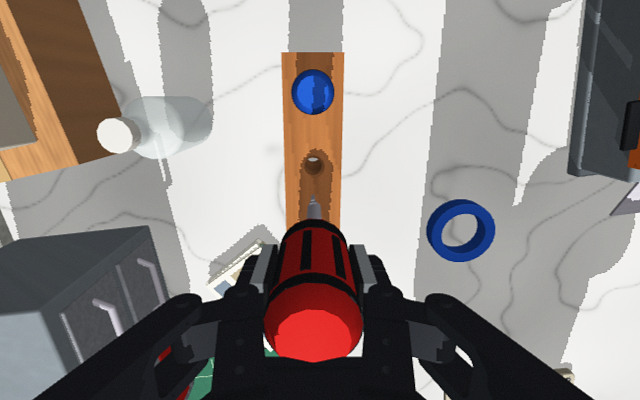

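```bash
python3 - <<'E'
from h import *
pos,Rt=tool(); print(pos); h=w("wrist",(312.9,165.4),z=85); print(h,Rt.inv().apply(h-pos))
E
python3 -m crank '[[[0.002,0,0.03,0,0.012,0],[0.0045,0,0.06,0,0.024,0],[0.0045,0,0.08,0,0.024,0],[0.0045,0,0.088,0,0.024,0],[0.0045,0,0.088,0,0.024,0]]]'
python3 - <<'E'
from ov import *
s=r.sense();print(s['tool_pos'],s["tcp_rot"],s['ft_force'])
p,d=r.snapshot("wrist"); cv2.imwrite("pics/wrist_17.png",p)
pos,Rt=tool(); c=r.get_calibration("wrist")
overlay(p,pos,Rt,c,5,-2.8,0.4,"pics/ov13.png",(280,160,350,220),10)
print("hole exp px",proj("wrist",[523.2,289.1,85],c),proj("wrist",[525.5,288.5,85],c))
E
```

```text
[522.55340313 288.91126258 263.82690703]
[525.70080104 288.09391121  85.        ] [  3.56965419   0.24410197 178.82067788]
time: 23.65
tool_pos: [526.9, 288.0, 175.8]
tcp_rot: [179.9, -1.2, -6.5]
ft_force: [-0.2, -0.0, -3.0]
finger_gap: 34.2
[526.94005024 287.97308246 175.81017297] [179.92034372  -1.2420318   -6.53708208] [-0.15786698 -0.02314896 -3.00958172]
hole exp px [312.12426257 196.89237047] [312.50921726 194.26972395]
```

View pics/ov13.png

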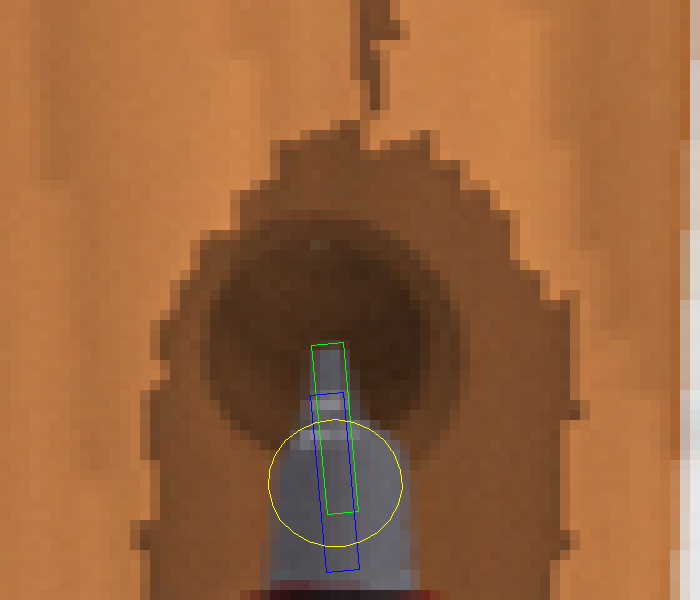

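```bash
python3 -m crank '[[[0.0004,0,0.012,0,0,0],[0.0001,0,0.025,0,0,0],[-0.0003,0,0.04,0,0,0]]]'
python3 -m crank '[[[-0.0005,0,0.02,0,0,0],[-0.001,0,0.04,0,0,0],[-0.0011,0,0.05,0,0,0],[-0.0012,0,0.055,0,0,0]]]'
```

```text
time: 24.08
tool_pos: [527.9, 288.2, 135.7]
tcp_rot: [180.0, -1.3, -6.5]
ft_force: [0.2, 0.8, -1.9]
finger_gap: 34.1
time: 24.58
tool_pos: [527.6, 288.0, 79.8]
tcp_rot: [179.9, -1.3, -6.5]
ft_force: [-0.1, 0.2, -1.3]
finger_gap: 34.2
```

```bash
python3 -m crank '[[[-0.0008,0,0.001,0,0,0],[-0.0015,0,0.003,0,0,0],[-0.0015,0,0.0042,0,0,0]]]'; python3 -m crank '[[[0,0,0.001,0,0,0],[0,0,0.001,0,0,0]]]';python3 -m crank '[[[0,0,0.001,0,0,0],[0,0,0.001,0,0,0]]]'
python3 - <<'E'
from h import *
p,d=r.snapshot("wrist"); cv2.imwrite("pics/wrist_18.png",p)
p,d=r.snapshot("scene"); cv2.imwrite("pics/scene_18.png",cv2.resize(p[110:230,370:520],(750,600),interpolation=cv2.INTER_CUBIC))
E
```

```text
time: 24.95
tool_pos: [526.5, 288.4, 76.0]
tcp_rot: [180.0, -1.3, -6.5]
ft_force: [-0.4, 0.5, -2.8]
finger_gap: 34.2
time: 25.2
tool_pos: [526.7, 288.4, 75.7]
tcp_rot: [180.0, -1.3, -6.5]
ft_force: [-2.3, -0.5, 3.2]
finger_gap: 34.6
time: 25.45
tool_pos: [526.8, 288.4, 75.6]
tcp_rot: [180.0, -1.3, -6.5]
ft_force: [-4.7, -2.0, 7.5]
finger_gap: 34.4
```

View pics/wrist_18.png

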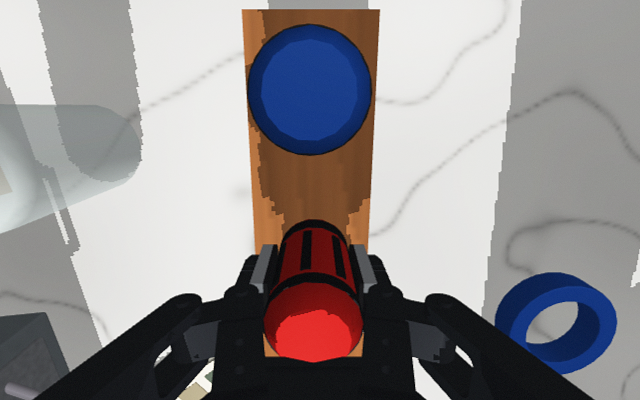

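View pics/scene_18.png

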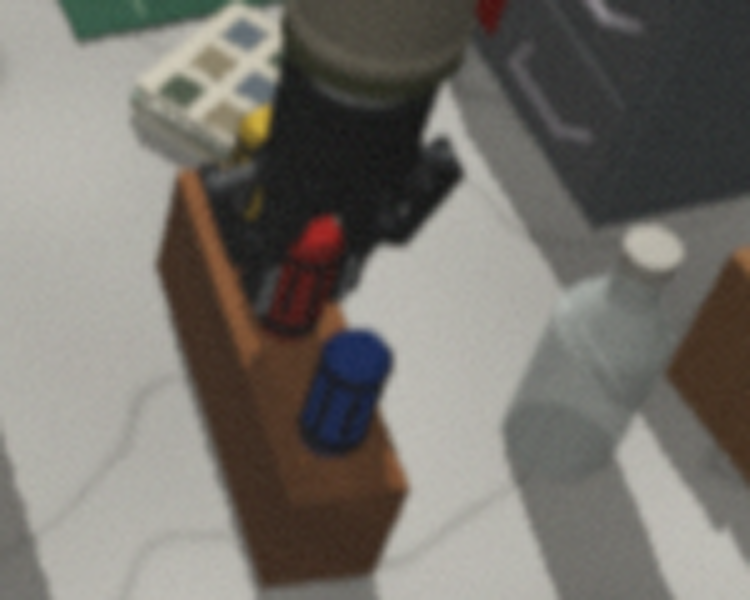

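Seated: contact at TCP z 75.6, against 75.4 when it was picked up; the pictures show the red handle on the wood. Releasing and retreating.

```bash
python3 -m crank '[[[0,0,0,0,0,0],[0,0,0,0,0,0],[0,0,0,0,0,0],[0,0,0,0,0,0]]]' 0
python3 -m crank '[[[0,0,-0.02,0,0,0],[0,0,-0.06,0,-0.012,0],[0,0,-0.11,0,-0.024,0],[0,0,-0.16,0,-0.024,0],[0,0,-0.2,0,-0.024,0],[0,0,-0.2,0,-0.024,0]]]'
python3 - <<'E'
from h import *
p,d=r.snapshot("wrist"); cv2.imwrite("pics/wrist_19.png",p); C=cloud("wrist",d); hsv=cv2.cvtColor(p,cv2.COLOR_BGR2HSV)
for nm,lo,hi in [("red",0,6),("blue",105,125),("yel",22,32)]:
    m=(hsv[...,0]>=lo)&(hsv[...,0]<=hi)&(hsv[...,1]>120)&(C[...,2]>90)&(C[...,2]<190)&(C[...,1]>200)
    P=C[m]
    if len(P)<50: print(nm,"-");continue
    T=P[P[:,2]>np.percentile(P[:,2],98)-4]
    print(nm,len(P),"zmax",np.percentile(P[:,2],99).round(1),cv2.minEnclosingCircle(T[:,:2].astype(np.float32)), "tilt z by side",[P[(P[:,0]>T[:,0].mean())&(P[:,2]>150)][:,2].mean().round(1),P[(P[:,0]<T[:,0].mean())&(P[:,2]>150)][:,2].mean().round(1)])
p,d=r.snapshot("scene"); cv2.imwrite("pics/scene_19.png",p)
cv2.imwrite("pics/scene_19z.png",cv2.resize(p[110:230,370:520],(750,600),interpolation=cv2.INTER_CUBIC))
E
```

```text
time: 26.05
tool_pos: [526.8, 288.4, 75.5]
tcp_rot: [180.0, -1.3, -6.5]
ft_force: [-0.5, 0.5, 0.5]
finger_gap: 85.4
time: 26.8
tool_pos: [524.3, 290.0, 282.4]
tcp_rot: [-179.7, -0.5, -6.5]
ft_force: [0.5, -0.2, -0.1]
finger_gap: 85.4
red 1396 zmax 164.0 ((293.6733703613281, 530.93701171875), 10.640377044677734) tilt z by side [np.float64(155.9), np.float64(156.9)]
blue 1349 zmax 158.4 ((600.3484497070312, 280.42913818359375), 15.036806106567383) tilt z by side [np.float64(155.4), np.float64(155.4)]
yel 1200 zmax 159.0 ((445.9459533691406, 297.8649597167969), 15.422165870666504) tilt z by side [np.float64(155.3), np.float64(156.6)]
```

View pics/wrist_19.png

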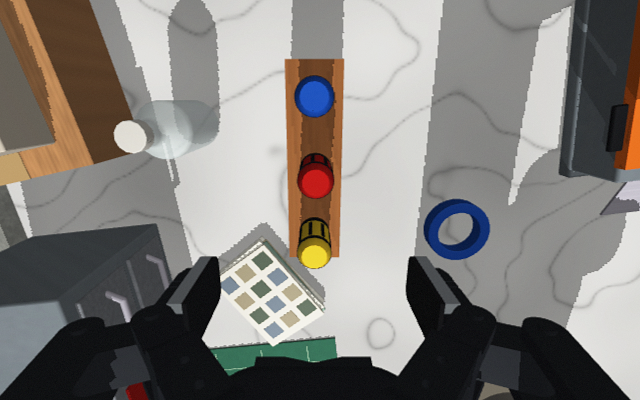

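View pics/scene_19z.png

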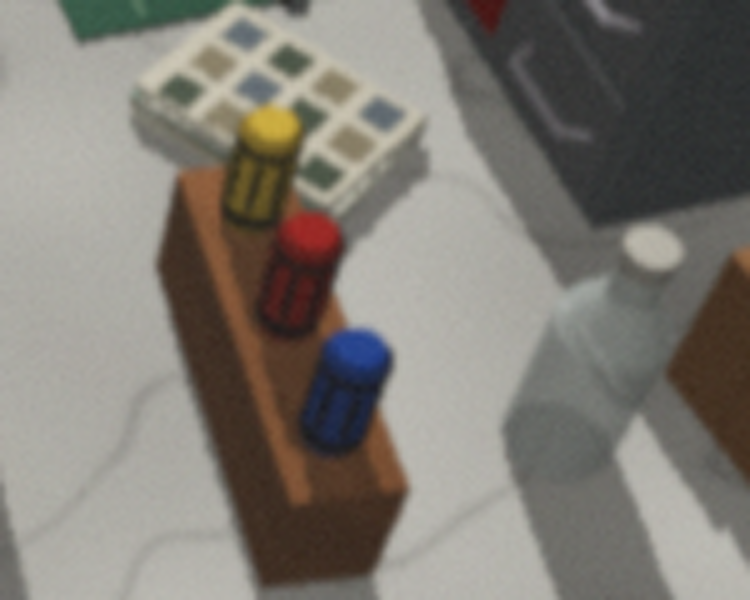

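View pics/scene_19.png

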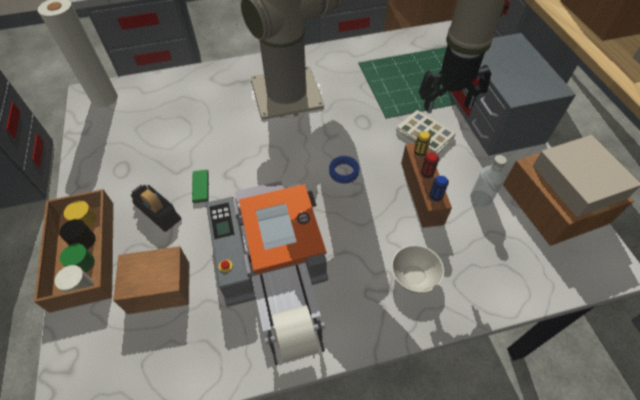

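Run:
```python
from cov import *
cover("scene"); cover("top")
p,d=r.snapshot("wrist"); C=cloud("wrist",d); hsv=cv2.cvtColor(p,cv2.COLOR_BGR2HSV)
for nm,lo,hi,x,y in [("red",0,6,524,288),("blue",105,125,600,280),("yel",22,32,446,298)]:
    m=(hsv[...,0]>=lo)&(hsv[...,0]<=hi)&(hsv[...,1]>120)&(np.hypot(C[...,0]-x,C[...,1]-y)<24)&(C[...,2]>150)
    P=C[m]; T=P[P[:,2]>np.percentile(P[:,2],97)-3]
    A=np.c_[T[:,:2]-T[:,:2].mean(0),np.ones(len(T))]; k=np.linalg.lstsq(A,T[:,2],rcond=None)[0]
    print(nm,np.percentile(P[:,2],97).round(1),cv2.minEnclosingCircle(T[:,:2].astype(np.float32)),"tilt deg",np.degrees(k[:2]).round(1))
```

```text
scene 588 slope deg 0.71 z@hinge 106.9 z@-70 108.8
top 2005 slope deg 0.75 z@hinge 108.6 z@-70 110.7
red 161.1 ((523.6572265625, 288.448486328125), 14.550519943237305) tilt deg [-0.4 -0.1]
blue 161.1 ((601.044677734375, 280.7403869628906), 14.46471881866455) tilt deg [-32.9  -8.5]
yel 161.0 ((446.92401123046875, 298.4283142089844), 14.566523551940918) tilt deg [-0.6 -0.1]
```

Red stands at the same height as its neighbours (161 mm) and untilted. Outside cameras suggest a 0.7° cover slope, so I'll check closer with the wrist camera.

```bash
python3 -m crank '[[[0.005,0.03,0,0,0,0],[0.01,0.08,0,0,0,0],[0.015,0.13,0,0,0,0],[0.02,0.18,0,0,0,0],[0.02,0.23,0,0,0,0],[0.02,0.28,0,0,0,0],[0.02,0.33,0,0,0,0],[0.02,0.37,0,0,0,0],[0.02,0.385,0,0,0,0],[0.02,0.385,0,0,0,0]]]'
python3 - <<'E'
from cov import *
p,d,C=cover(); cv2.imwrite("pics/wrist_20.png",p); cover("scene"); cover("top")
hsv=cv2.cvtColor(p,cv2.COLOR_BGR2HSV); m=(hsv[...,0]<16)&(hsv[...,1]>190)&(abs(C[...,2]-108)<12)
P=C[m]
for y in range(-220,-40,20):
    q=P[abs(P[:,1]-y)<5]; print(y,len(q),np.median(q[:,2]).round(1) if len(q) else '')
print(tool()[0])
E
```

```text
time: 28.3
tool_pos: [497.2, -96.3, 273.7]
tcp_rot: [179.9, 0.3, -6.6]
ft_force: [-0.2, -0.5, -0.1]
finger_gap: 85.3
wrist 19266 slope deg 0.78 z@hinge 107.5 z@-70 109.6
scene 519 slope deg 0.41 z@hinge 107.2 z@-70 108.3
top 534 slope deg 0.91 z@hinge 108.5 z@-70 111.0
-220 1411 107.6
-200 1674 107.9
-180 394 108.1
-160 397 108.5
-140 397 108.7
-120 432 108.9
-100 1774 109.2
-80 1460 109.5
-60 1743 109.8
[497.68292593 -94.85804336 274.31990246]
```

View pics/wrist_20.png

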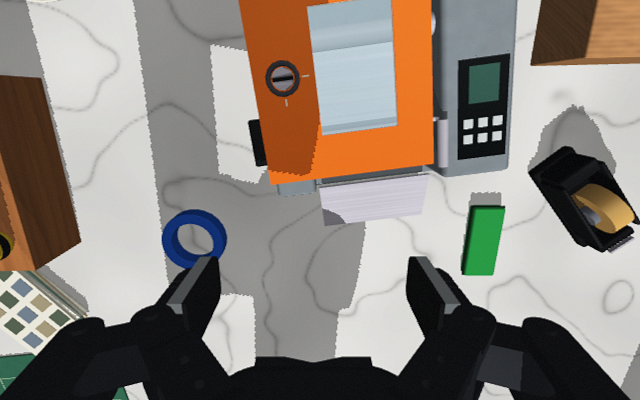

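The fastener slot lies square to the hinge at (282,78) in this picture, but depth shows the cover's free edge ~2 mm up (0.75°), likely lifted within the pin's play as the bit came out. I'll press it down again.

```bash
python3 -m crank '[[[0.024,-0.013,0.02,0,0,0],[0.047,-0.0266,0.06,0,0,0],[0.047,-0.0266,0.1,0,0,0],[0.047,-0.0266,0.14,0,0,0],[0.047,-0.0266,0.165,0,0,0],[0.047,-0.0266,0.178,0,0,0],[0.047,-0.0266,0.185,0,0,0],[0.047,-0.0266,0.187,0,0,0]]]' 1 40
python3 -m crank '[[[0,0,0.003,0,0,0],[0,0,0.006,0,0,0]]]'
```

```text
time: 29.45
tool_pos: [547.3, -73.6, 87.7]
tcp_rot: [179.9, 0.1, -6.4]
ft_force: [-0.1, -0.8, 0.0]
finger_gap: 0.1
time: 29.7
tool_pos: [547.9, -73.8, 82.5]
tcp_rot: [179.9, 0.0, -6.4]
ft_force: [0.3, -0.9, 0.1]
finger_gap: 0.3
```

```bash
python3 -m crank '[[[0,0,0.002,0,0,0],[0,0,0.0045,0,0,0]]]';python3 -m crank '[[[0,0,0.001,0,0,0],[0,0,0.002,0,0,0]]]';python3 -m crank '[[[0,0,0.001,0,0,0],[0,0,0.002,0,0,0]]]'
python3 -c "
from cov import *
cover()"
```

```text
time: 29.95
tool_pos: [548.2, -74.0, 78.2]
tcp_rot: [179.9, 0.0, -6.4]
ft_force: [0.3, 0.2, 0.7]
finger_gap: -0.3
time: 30.2
tool_pos: [548.2, -74.0, 76.5]
tcp_rot: [179.9, 0.0, -6.4]
ft_force: [-4.3, 0.9, 8.1]
finger_gap: 0.4
time: 30.45
tool_pos: [548.3, -74.0, 76.5]
tcp_rot: [179.9, 0.0, -6.4]
ft_force: [-11.4, 2.2, 21.3]
finger_gap: -0.0
wrist 67334 slope deg 0.02 z@hinge 107.3 z@-70 107.4
```

```bash
python3 -m crank '[[[0,0,-0.004,0,0,0],[0,0,-0.01,0,0,0],[0,0,-0.01,0,0,0]]]'
python3 -c "
from cov import *
cover();cover('scene')"
python3 -m crank '[[[0,0,-0.04,0,0,0],[0,0,-0.08,0,0,0],[-0.02,0,-0.12,0,0,0],[-0.05,0,-0.16,0,0,0],[-0.05,0,-0.17,0,0,0],[-0.05,0,-0.17,0,0,0]]]'
python3 -c "
from cov import *
p,d,C=cover();cover('scene');cover('top');cv2.imwrite('pics/wrist_21.png',p)
hsv=cv2.cvtColor(p,cv2.COLOR_BGR2HSV)
for y in range(-220,-40,30):
    m=(hsv[...,0]<16)&(hsv[...,1]>190)&(abs(C[...,2]-108)<12)&(abs(C[...,1]-y)<5); print(y,np.median(C[m][:,2]))"
```

```text
time: 30.88
tool_pos: [548.8, -74.1, 87.1]
tcp_rot: [179.9, -0.1, -6.4]
ft_force: [0.0, -0.1, 0.4]
finger_gap: 0.2
wrist 64736 slope deg 0.04 z@hinge 106.8 z@-70 106.9
scene 446 slope deg 0.27 z@hinge 106.8 z@-70 107.5
time: 31.72
tool_pos: [499.2, -68.2, 256.6]
tcp_rot: [179.9, -0.1, -6.4]
ft_force: [0.5, -0.8, -0.3]
finger_gap: 0.1
wrist 20490 slope deg 0.06 z@hinge 105.6 z@-70 105.7
scene 491 slope deg 0.04 z@hinge 107.1 z@-70 107.2
top 1009 slope deg -0.18 z@hinge 108.8 z@-70 108.4
-220 105.6281964188178
-190 105.66280373157576
-160 105.80530993438313
-130 105.8245822190089
-100 105.72373620358405
-70 105.75319472768237
```

View pics/wrist_21.png

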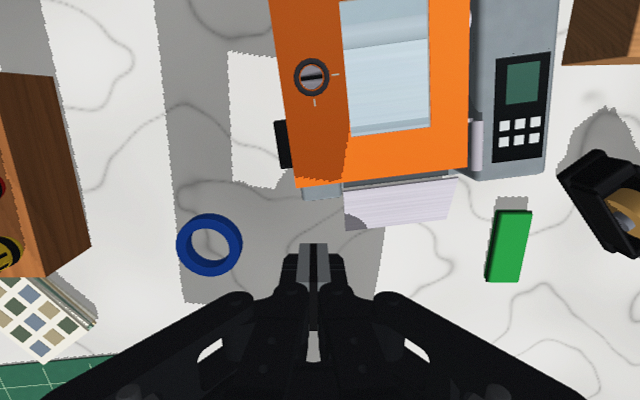

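The cover now stays level after release (0.06°, 0.04°, −0.18° from the three cameras). Last check: the slot's direction.

Run:
```python
from h import *
p,d=r.snapshot("wrist"); q=p[55:100,285:345]; cv2.imwrite("pics/slot.png",cv2.resize(q,(720,540),interpolation=cv2.INTER_CUBIC))
g=cv2.cvtColor(p,cv2.COLOR_BGR2GRAY); ys,xs=np.mgrid[0:400,0:640]
m=(g<35)&(np.hypot(xs-312,(ys-76.5))<8.5)
W=np.array([w("wrist",(x,y),z=111) for x,y in zip(xs[m],ys[m])])[:,:2]
c=W.mean(0);v=np.linalg.svd(W-c)[2][0]; print(m.sum(),c,np.degrees(np.arctan2(v[1],v[0]))%180)
```

```text
57 [592.73342857 -77.83164481] 90.31945176014405
```

View pics/slot.png

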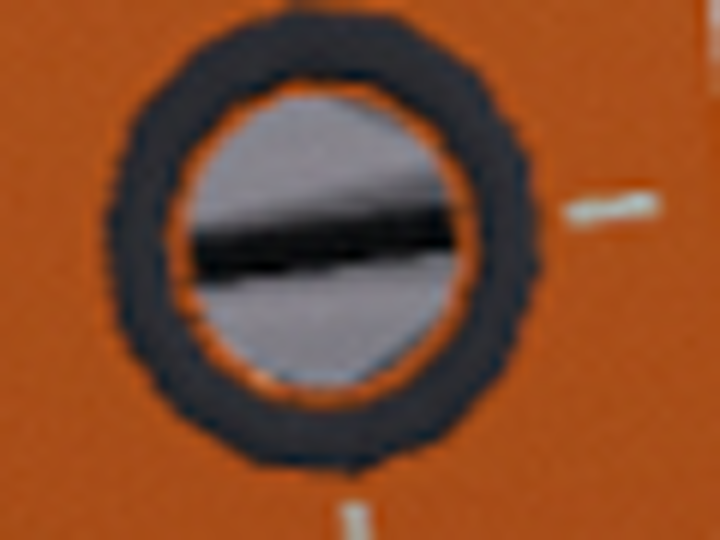

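The slot points at the "locked" tick (615,207 in the crop). It measures 90.3° in the world, and the cutter's own yaw is about 0.8°. Handing in.

```bash
python3 -c "
from bench import r
print(r.sense()['time']); print(r.hand_in())"
```

```text
31.925
the job is handed in; nothing more can be done
None
```

The cover is shut and locked, and the red screwdriver is back upright in its rack hole. I handed the job in at 31.9 s of the 67 s allowed.

**What I did**
- **Cover:** I pushed it shut with the closed fingers.
- **Screwdriver:** I lifted it out of the middle hole and seated the bit in the slot. I turned it clockwise under about 6–10 N of press until the torque rose to 0.49 N·m at the stop. Then I put it back in the same hole.

**Last checks**
- **Lock:** The slot measures 90.3° in the world, against about 90.8° expected from the cutter's yaw. It points at the "locked" tick. The tip sank about 1.9 mm while turning, against 2 mm expected.
- **Cover:** It is level within 0.2° on all three cameras.
- **Screwdriver:** Its top is at 161 mm, the same as its neighbours, with no measurable tilt.
- **Other things:** The last pictures show no bystander visibly moved. The other two screwdrivers' tops measured within about 1 mm of where they started.

**What went wrong or disagreed**
- **Finger length:** The real fingertips sit about 31 mm short of the reported tool point. The first push therefore left the cover 9° open, and I finished it with a second press.
- **Bit off-centre:** The bit first sat about 3 mm off the fastener's axis. I stopped after about 30° of turn, turned back about 9°, eased the press and raised it about 1 mm without leaving the slot. After recentring I pressed home again and finished the turn.
- **Cover lifted:** After I took the bit out, the cover's free edge stood about 2 mm high (0.75°). I pressed it flat again after the screwdriver was already back in the rack, so that press came after locking.

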